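# Lid the chocolate melter and shut it down

## Robot

A 6-joint arm with a two-finger parallel gripper is mounted at the origin on the work surface. World frame = base frame: x ahead of the robot, y to its left, z up, the work surface at z = 0. Lengths are in m, angles in rad, forces in N, time in s.
With the tool pointing down it reaches from about 0.3 to 0.875 m from the base axis. Payload 6.4 kg.
Tool frame: the origin (TCP) lies between the finger pads, 19 mm behind the fingertips; this is the grasp point; z points along the fingers, y is the direction in which the jaws open and shut (so a half turn about z gives the same grasp; the last joint's range is limited). The gripper opens to 88 mm and grips with 3 to 60 N. Pads are 18 mm wide; open, the fingers measure 123 mm over their backs; the gripper's body (75 mm by 187 mm) begins 45 mm behind the grasp point.
Start: joints at [-1.543, 0.181, 1.607, -0, 1.354, -0.206], TCP at [0.133, -0.559, 0.257] pointing down, gripper open.
Joint ranges: [-2.99, 2.99], [-0.89, 2.07], [0.3, 2.58], [-1.14, 4.28], [0, 2.63], [-3.12, 3.12]. Speed limits (rad/s): [2.57, 2.57, 3.01, 3.14, 3.14, 3.14].

## Interface

Orientations are given as a rotation vector (axis times angle).
In Python, from station import ctrl gives the robot as it stands.
- The arm moves only by the tool servo_tool, never from a script. Its argument "commands" is a list of rows, each a list of 7 numbers: the shift along the world's x, y, z in units of 0.025 m (1.0 is 0.025 m), then the turn, a rotation vector about the world's x, y, z in units of 5 degrees (1.0 is 5 degrees), then the opening, from 0 (shut) to 1 (fully open). In form: [[dx, dy, dz, rx, ry, rz, gripper], ...]. A call has 1 to 5 rows; each row shifts and turns the pose as measured when the row begins; what a row does not reach is not made up. A row lasts 1/12 s, in which the tool goes at most 41.7 mm and 7.16 degrees, less where a joint would pass 70% of its speed; a pose out of reach is approached as far as the arm can. A call with a number of a shift or a turn outside -1 to 1 is refused whole. A call with a gripper value outside its range is refused whole. The fingers move at their own pace and stop on an object; "newtons" is the grip in N (left out, the last holds). Time passes only in rows, so rows that do not move let the fingers close. It gives the time, the measured TCP pose, the force and the opening at its end, in the units of the state.
- ctrl.state(): the state, without advancing time (a new reading comes with each control period).
- ctrl.snapshot(name): name is "scene" or "top"; returns a dict with "image" (420x560x3 uint8, red, green, blue), "vertical_fov" (degrees; the focal length in pixels is half the picture's height over the tangent of half this angle, whatever the lens; pixels are square), "cx", "cy" (the principal point, pixels), "rvec" (rotation vector, rad) and "tvec" (3), from world to camera coordinates, as OpenCV has them. Camera axes: x right, y down, z forward; pixel columns grow to the right and rows downward; lengths in m; the calibration is good to about 2 mm. A picture is of the moment at which its call begins. There is no depth.
- ctrl.close_job(): hands the job in, once; it reports no verdict.
Trained networks look in a picture, given as the dict that the camera call returned (one of the last four; its "shot" number tells which), for a name from the list of things; names that differ only in an ending like _2 or _b are one class to them, and where a whole thing is asked for, a point or a joint stands for the part that bears it (a point fixed in the world has none). Each returns a list of dicts, best first, with "confidence" (0 to 1); they miss things now and then, are a little off and sometimes report something else, mostly with a low value. They report only what shows in the picture. A call takes as long as a camera call.
- ctrl.regions_of(name, picture): "pixels" (420x560 bool, what is visible of it) and "position" ([column, row] as shares, 0 to 1, of the picture: columns of its width, rows of its height, amid what is visible of it).
- ctrl.pinpoint(name, picture): "position" ([column, row] as shares, 0 to 1, of the picture: columns of its width, rows of its height: a listed point, or the origin of a listed thing).
The state is a dict: "t": time; "joint_pos": joint angles; "qd": joint speeds; "tau": joint torques, N m; "position": TCP position; "eef_rot": TCP orientation; "force": force on the tool from outside, world axes, zero at the start; "moment": the same for the moment, N m; "finger_gap": finger opening in m.
Only numpy, scipy, OpenCV 4.12 (cv2) and the standard library are available. Lean on these libraries where they do the work, as an engineer would, in place of code of your own. Each camera call takes 0.05 s, during which the arm holds its last target.

## Task

Close the chocolate melter for the night. Take the dark lid out of the rack, lean it on the white sloped stand with its handle facing up and let go, then take it by its blue handle and lay it over the melter's well; press first its left end (seen from the robot) and then its right end down, one at a time, until each is fully home, and turn the melter's dial anticlockwise to its end stop (off).

Things in the scene. Friction and masses are not known exactly. Their poses are not given: they have to be found in the camera images.
- lid: Loose lid, dark grey steel plate 160 x 120 x 8 mm with a blue grip bar on one face, upright in the rack at first. Origin: middle of its lower long edge, mid thickness. y runs along the 160 mm edge, z up the 120 mm side (0 to 120 mm), x through the plate (-4 to +4 mm); the handle is on the -x face (robot side in the rack). On the melter its x axis points down.
- lid_handle (a point): Point inside the lid's blue handle, 24 mm out from the plate's mid plane (20 mm from the handle face), above the plate's centre. The handle is a bar 14 mm wide along the lid's y, 50 mm long along the lid's z, and 36 mm high from the plate's face. Grip it across its 14 mm.
- lid_center (a point): Centre of the lid's plain underside (the face without handle): lid frame (+4, 0, 60) mm.
- rack: Fixed grey rack 130 x 170 mm, origin under its middle, floor 12 mm up. Two 12 mm wide slots along its y, at its x = -35 and +35 mm, between steel wire loops (58 mm high, 62 mm either side of the middle). The lid stands in one slot, the white board in the other, either way round.
- board: Loose white cutting board 150 x 100 x 9 mm standing upright in the other slot of the rack; leave it there. Origin mid lower edge, axes as the lid's.
- stand: Fixed white lectern-like stand, 170 mm wide. Its back, 105 mm long, leans 35 degrees from vertical (top towards its own +x, away from the robot); at its foot a ledge 24 mm deep at right angles to the back, so it slopes down towards the back. Origin on the table below the inner corner of ledge and back (25 mm up); y runs along the ledge.
- stand_seat (a point): On the stand's ledge, 4 mm out of the inner corner: where the lid's origin lies when the lid leans properly on the stand (lid y along the stand's y, lid tilted 35 degrees back, handle side up and towards the robot).
- melter: Fixed white chocolate melter, 170 mm (x) by 310 mm (y, +105 to -205 mm). Origin on the table under the middle of its well; +y is its left. An aluminium guide frame, 130 x 170 mm inside, top 113 mm up, takes the lid lying flat, its 160 mm side along the melter's y (5 mm play all round, either way round). The dial is on the lower top (90 mm up) at its right (-y) end.
- melter_seat (a point): Middle of the well at the height of the lid's underside when fully home (100 mm up).
- seal_left: Left orange seal bar of the melter, 112 x 18 mm, along the melter's x, 68 mm left of the well's middle; it carries the lid's left end. Origin: middle of its top, 108 mm above the table when raised (it starts 0 to 3 mm lower), 100 mm when fully home on its hard stop. It takes about 7 N to push down and stays where it is left.
- seal_right: The same bar 68 mm to the right, under the lid's right end.
- dial (a joint): Angle of the dial, rad: grows clockwise seen from above, 0 is the anticlockwise end stop (off). Turns stiffly and stays.
- dial_grip (a point): On the dial's vertical axis at the height to grip. The black dial (48 mm across) has a bar grip across its top, lying along the melter's x when the dial is at 0 and turned clockwise by the dial's angle otherwise.
- berries: Loose white bowl with red berries, 120 mm wide, beyond the melter; leave alone.
- cup: Loose steel cup, 64 mm wide, 75 mm high, beyond the melter's left; leave alone.

How it is judged:
On the way, in this order (a step that is already met when the one before it is completed fails the run):
1. the lid leans on the stand (within 20 mm of its place, leaning back 25 to 46 degrees, handle side up), let go and at rest (distance between lid and stand_seat below 0.02 m and angle between lid's own z axis and vertical between 0.44 and 0.8 rad and angle between lid's own x axis and vertical above 1.9 rad and contact force between the fingers and lid below 0.2 N and linear speed of lid below 0.02 m/s), for 0.2 s.
2. the lid is lifted off the stand, held by its handle (TCP within 30 mm of the handle point) (distance between the grasp point and lid_handle below 0.03 m and contact force between the fingers and lid above 1 N and contact force between lid and stand below 0.1 N and distance between lid and stand_seat above 0.03 m), for 0.1 s.
3. the lid lies over the well inside the guide frame, handle up (within 10 mm of the middle, within 8 degrees of level) and is let go (horizontal distance between lid_center and melter_seat below 0.01 m and angle between lid's own x axis and vertical above 3 rad and height (world z) of lid_center below 0.113 m and contact force between the fingers and lid below 0.2 N), for 0.2 s.
4. the left end is pressed down and kept down: its seal bar within 1.8 mm of fully home, with at least 9 N on it for 0.15 s (horizontal distance between lid_center and melter_seat below 0.01 m and angle between lid's own x axis and vertical above 3 rad and z of seal_left in the frame of melter below 0.1018 m and contact force between lid and seal_left above 9 N), for 0.15 s.
5. then the right end is pressed down in the same way (at least 9 N for 0.15 s) (horizontal distance between lid_center and melter_seat below 0.01 m and angle between lid's own x axis and vertical above 3 rad and z of seal_right in the frame of melter below 0.1018 m and contact force between lid and seal_right above 9 N), for 0.15 s.
At the end, for the whole second after the job is handed in: The lid lies in the melter's guide frame, handle up, within 10 mm of the middle, level within 8 degrees, at rest, its underside no more than 3 mm above the home height; both seal bars are within 1.8 mm of fully home; the dial is within 0.08 rad of its anticlockwise stop (off) (horizontal distance between lid_center and melter_seat below 0.01 m and angle between lid's own x axis and vertical above 3 rad and z of each of seal_left, seal_right in the frame of melter below 0.1018 m and z of lid_center in the frame of melter_seat below 0.003 m and value of joint dial below 0.08 rad and contact force between the fingers and lid below 0.2 N and linear speed of lid below 0.01 m/s); the robot touches nothing.
It fails at once if the lid is pressed or dropped on the melter with more than 50 N (contact force between lid and melter above 50 N).
It fails at once if the board is taken out of or tipped in the rack (moved more than 30 mm) (distance of board from where it was at the start of the episode above 0.03 m).
It fails at once if the berry bowl or the cup is pushed more than 30 mm (distance of any of berries, cup from where it was at the start of the episode above 0.03 m).
It also fails if it takes over 72 s, if anything falls off the work surface, if the arm or the gripper's body presses on something with over 40 N, if the wrist force passes 120 N, or if a joint passes its speed limit or range.

## Working session

There is one attempt and no reset: what is moved stays moved. The work goes in short steps, Python scripts to look and compute and a tool call to move; the robot and the scene stay as the last step left them, time stands still between calls to the robot, and variables do not carry over. Pictures are saved under pics/ and viewed, and the job is handed in when it is done.

Besides the shell and the picture viewer there is one more tool, called after "Call:" as name(argument=value, ...), one argument or row to a line, values as JSON. servo_tool: Moves the arm, as the interface text tells. Shifts and turns lie within -1 to 1; 1 stands for 0.025 m of shift or 5 degrees of turn. Its arguments: {"type":"object","properties":{"commands":{"type":"array"},"newtons":{"type":"number"}},"required":["commands"]}

```bash
ls; mkdir -p pics; cat > h.py <<'E'
import numpy as np, cv2
from station import ctrl
from scipy.spatial.transform import Rotation as R
def shot(name,fn=None):
    s=ctrl.snapshot(name)
    if fn: cv2.imwrite('pics/'+fn,cv2.cvtColor(s['image'],cv2.COLOR_RGB2BGR))
    return s
def cam(s):
    h,w=s['image'].shape[:2]; f=h/2/np.tan(np.radians(s['vertical_fov'])/2)
    K=np.array([[f,0,s['cx']],[0,f,s['cy']],[0,0,1]])
    Rm=cv2.Rodrigues(np.array(s['rvec'],float))[0]; t=np.array(s['tvec'],float).reshape(3)
    return K,Rm,t
def proj(s,P):
    K,Rm,t=cam(s); c=(np.atleast_2d(P)@Rm.T+t)@K.T; return c[:,:2]/c[:,2:]
def ray(s,uv):
    K,Rm,t=cam(s); d=Rm.T@np.linalg.inv(K)@np.array([uv[0],uv[1],1.]); return -Rm.T@t,d/np.linalg.norm(d)
def atz(s,uv,z):
    o,d=ray(s,uv); return o+d*(z-o[2])/d[2]
def tri(rs):
    A=np.zeros((3,3));b=np.zeros(3)
    for o,d in rs:
        M=np.eye(3)-np.outer(d,d);A+=M;b+=M@o
    p=np.linalg.solve(A,b); e=[np.linalg.norm((np.eye(3)-np.outer(d,d))@(p-o)) for o,d in rs]
    return p,e
def st():
    s=ctrl.state(); print('t',round(s['t'],2),'p',np.round(s['position'],4),'rv',np.round(s['eef_rot'],3),'F',np.round(s['force'],1),'gap',round(s['finger_gap'],4),'q',np.round(s['joint_pos'],2)); return s
E
python3 - <<'E'
from h import *
import pickle
st()
a=shot('scene','s0.png');b=shot('top','t0.png')
for s in (a,b): print(s['vertical_fov'],s['cx'],s['cy'],-cam(s)[1].T@cam(s)[2])
for n in ['lid','lid_handle','lid_center','rack','board','stand','stand_seat','melter','melter_seat','seal_left','seal_right','dial','dial_grip','berries','cup']:
    rs=[];o=''
    for s in (a,b):
        r=ctrl.pinpoint(n,s)
        if r:
            uv=np.array(r[0]['position'])*[560,420]; rs.append(ray(s,uv)); o+=f" {np.round(uv,1)} c{r[0]['confidence']:.2f}"
        else:o+=' none'
    if len(rs)==2:
        p,e=tri(rs); o+=f' -> {np.round(p,4)} err {np.round(e[0]*2000,1)}mm'
    print(n,o)
E
```

```text
pics
t 0.0 p [ 0.1332 -0.5589  0.2565] rv [-3.118 -0.366 -0.   ] F [ 0.1 -0.3 -0.2] gap 0.0883 q [-1.54  0.18  1.61 -0.    1.35 -0.21]
45.92277159760185 280.5838473428094 204.73112674474763 [ 1.29051592 -0.40140104  0.6855274 ]
53.68538059522039 280.03791110629544 210.9318459023584 [ 0.44371206 -0.02290086  0.96692621]
lid  [364.1 212.7] c0.70 [193.  223.6] c0.64 -> [0.5887 0.1568 0.0181] err 2.6mm
lid_handle  [356.9 183.6] c0.89 [188.8 230.5] c0.87 -> [0.5629 0.1511 0.0829] err 1.3mm
lid_center  [365.4 196.6] c0.66 [189. 220.] c0.69 -> [0.5893 0.1564 0.0627] err 0.3mm
rack  [376.  230.5] c0.69 [193.7 212.4] c0.74 -> [ 0.6221  0.1648 -0.0126] err 9.0mm
board  none [192.7 196.2] c0.59
stand  [345.9 175.3] c0.87 [171.1 295.4] c0.73 -> [0.4294 0.2061 0.0101] err 15.0mm
stand_seat  [347.4 167.1] c0.97 [159.4 298.4] c0.59 -> [0.4202 0.2224 0.0254] err 3.0mm
melter  [242.7 236.6] c0.82 [307.2 255.7] c0.61 -> [ 5.178e-01 -1.076e-01 -2.000e-04] err 2.7mm
melter_seat  [235.9 197.3] c0.91 [313.2 251.4] c0.60 -> [ 0.5177 -0.1132  0.1054] err 2.7mm
seal_left  [271.  188.3] c0.74 [283.5 249.9] c0.77 -> [ 0.5232 -0.0447  0.1087] err 11.7mm
seal_right  [206.  201.7] c0.69 [346.  248.5] c0.64 -> [ 0.5231 -0.1785  0.12  ] err 1.3mmTraceback (most recent call last):
  File "<stdin>", line 9, in <module>
ValueError: it knows: berries, board, cup, dial_grip, lid, lid_center, lid_handle, melter, melter_seat, rack, seal_left, seal_right, stand, stand_seat
```

View pics/s0.png

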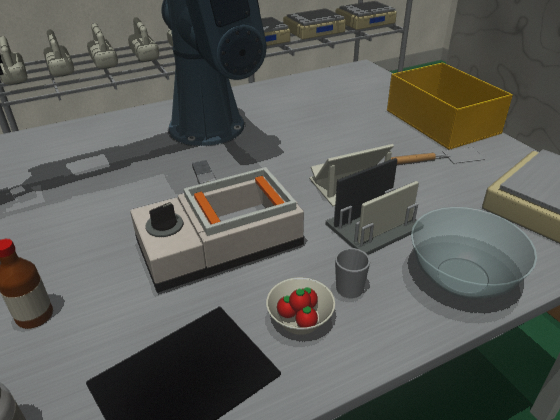

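View pics/t0.png

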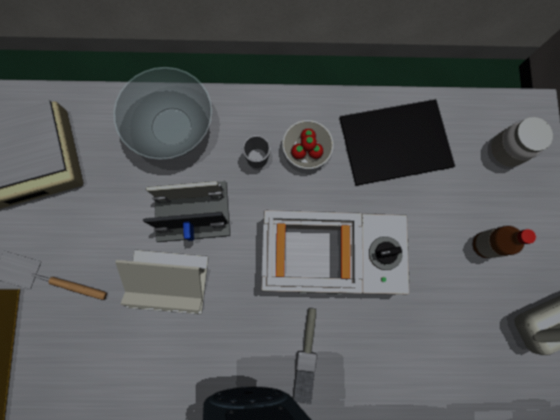

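```bash
python3 - <<'E'
from h import *
a=shot('scene');b=shot('top')
import pickle; pickle.dump((a,b),open('s0.pkl','wb'))
for n in ['dial_grip','berries','cup','stand','rack']:
    rs=[];o=''
    for s in (a,b):
        r=ctrl.pinpoint(n,s)
        if r:
            uv=np.array(r[0]['position'])*[560,420]; rs.append(ray(s,uv)); o+=f" {np.round(uv,1)} c{r[0]['confidence']:.2f}"
        else:o+=' none'
    if len(rs)==2:
        p,e=tri(rs); o+=f' -> {np.round(p,4)} err {np.round(e[0]*2000,1)}mm'
    print(n,o)
for nm,s in (('S',a),('T',b)):
  im=s['image'].copy()
  for n in ['lid','lid_handle','board','rack','stand','melter','seal_left','seal_right','dial_grip']:
    r=ctrl.regions_of(n,s)
    if not r: print(nm,n,'none');continue
    m=r[0]['pixels'].astype(np.uint8); c=max(cv2.findContours(m,0,2)[0],key=cv2.contourArea)
    box=cv2.boxPoints(cv2.minAreaRect(c)); print(nm,n,round(r[0]['confidence'],2),m.sum(),np.round(box).astype(int).tolist())
    cv2.drawContours(im,[c],-1,(255,0,255),1)
  cv2.imwrite(f'pics/reg{nm}.png',cv2.resize(im,(800,600))[:,:,::-1])
E
```

```text
dial_grip  [161.2 210.6] c0.94 none
berries  [297.9 319.7] c0.80 [389.6 251. ] c0.71 -> [ 0.6273 -0.1953 -0.0457] err 300.8mm
cup  [348.1 286.3] c0.91 [260.2 158.5] c0.76 -> [0.7515 0.0062 0.0054] err 6.3mm
stand  [345.  178.2] c0.97 [167.7 296.8] c0.98 -> [ 0.424   0.2128 -0.003 ] err 6.8mm
rack  [373.5 230.8] c0.97 [191.2 212.3] c0.78 -> [ 0.6199  0.1664 -0.0144] err 1.6mm
S lid 0.77 2002 [[319, 188], [394, 156], [410, 194], [335, 226]]
S lid_handle 0.73 2182 [[318, 187], [394, 155], [411, 194], [335, 227]]
S board 0.73 1960 [[345, 209], [417, 180], [430, 213], [359, 243]]
S rack 0.63 1691 [[325, 208], [417, 204], [419, 251], [327, 255]]
S stand 0.69 1776 [[305, 172], [371, 120], [397, 152], [331, 204]]
S melter 0.73 13676 [[126, 208], [284, 155], [313, 241], [155, 294]]
S seal_left 0.65 315 [[253, 180], [261, 174], [283, 201], [276, 207]]
S seal_right 0.67 333 [[194, 194], [204, 190], [219, 220], [210, 225]]
S dial_grip 0.91 541 [[146, 213], [171, 201], [181, 221], [157, 234]]
T lid 0.66 1082 [[145, 218], [226, 209], [229, 236], [147, 244]]
T lid_handle 0.87 1036 [[145, 218], [225, 210], [228, 237], [147, 244]]
T board 0.68 901 [[148, 185], [220, 180], [221, 195], [149, 200]]
T rack 0.9 2027 [[155, 182], [228, 182], [228, 217], [155, 217]]
T stand 0.88 4781 [[112, 306], [117, 247], [208, 256], [203, 314]]
T melter 0.95 11823 [[261, 292], [263, 209], [411, 214], [409, 296]]
T seal_left 0.91 395 [[276, 224], [285, 224], [285, 275], [276, 275]]
T seal_right 0.88 521 [[341, 225], [350, 225], [350, 277], [341, 277]]
T dial_grip 0.58 434 [[372, 257], [381, 238], [402, 249], [393, 268]]
```

```bash
cat > ov.py <<'E'
from h import *
def pose(x,y,yaw,z=0): return np.array([x,y,z]),R.from_euler('z',yaw,degrees=True).as_matrix()
def box(x0,x1,y0,y1,z0,z1):
    c=np.array([[x,y,z] for x in(x0,x1) for y in(y0,y1) for z in(z0,z1)])
    e=[(i,j) for i in range(8) for j in range(i+1,8) if np.sum(np.abs(c[i]-c[j])>1e-9)==1]
    return [(c[i],c[j]) for i,j in e]
def rect(x0,x1,y0,y1,z):
    p=[(x0,y0,z),(x1,y0,z),(x1,y1,z),(x0,y1,z)]; p=np.array(p); return [(p[i],p[(i+1)%4]) for i in range(4)]
def lidseg(): return box(-.004,.004,-.08,.08,0,.12)+box(-.04,-.004,-.007,.007,.035,.085)
def standseg():
    a=np.radians(35);u=np.array([np.sin(a),0,np.cos(a)]);n=np.array([-np.cos(a),0,np.sin(a)]);o=np.array([0,0,.025]);w=.085
    s=[]
    Y=np.array([0,w,0])
    for p,q in [(o,o+.105*u),(o,o+.024*n)]: s+=[(p-Y,q-Y),(p+Y,q+Y),(q-Y,q+Y),(p-Y,p+Y)]
    return s
def meltseg(): return rect(-.065,.065,-.085,.085,.113)+rect(-.085,.085,-.205,.105,.09)+rect(-.085,.085,-.205,.105,0)+rect(-.056,.056,.059,.077,.106)+rect(-.056,.056,-.077,-.059,.106)
def dialseg(a):
    th=np.linspace(0,2*np.pi,25); c=np.c_[.024*np.cos(th),.024*np.sin(th),0*th]
    d=np.array([np.cos(a),-np.sin(a),0])*.024
    return [(c[i],c[i+1]) for i in range(24)]+[(-d,d)]
def draw(s,items,crop,k,fn):
    x0,y0,x1,y1=crop
    im=cv2.resize(s['image'][y0:y1,x0:x1],None,fx=k,fy=k,interpolation=cv2.INTER_CUBIC).copy()
    for seg,(o,M),col in items:
        for p,q in seg:
            uv=(proj(s,np.array([M@p+o,M@q+o]))+.5-[x0,y0])*k
            cv2.line(im,*[tuple(int(v) for v in np.round(r*8)) for r in uv],col,1,cv2.LINE_AA,3)
    cv2.imwrite('pics/'+fn,im[:,:,::-1])
E
python3 - <<'E'
from ov import *
import pickle
a,b=pickle.load(open('s0.pkl','rb'))
print(atz(b,(280.5,249.5),.106),atz(b,(345.5,251),.106))
L=pose(.588,.157,6,.012); S=pose(.424,.213,-6); M=pose(.519,-.111,-1.3)
it=[(lidseg(),L,(255,0,255)),(standseg(),S,(0,255,0)),(meltseg(),M,(255,0,0))]
draw(a,it,(295,110,435,260),5,'a1.png')
draw(b,it,(105,170,245,320),4,'b1.png')
draw(a,it,(125,145,315,295),4,'a2.png')
draw(b,it,(250,195,420,305),4,'b2.png')
E
```

```text
[ 0.52173971 -0.04394727  0.106     ] [ 0.51943986 -0.17927925  0.106     ]
```

View pics/a1.png

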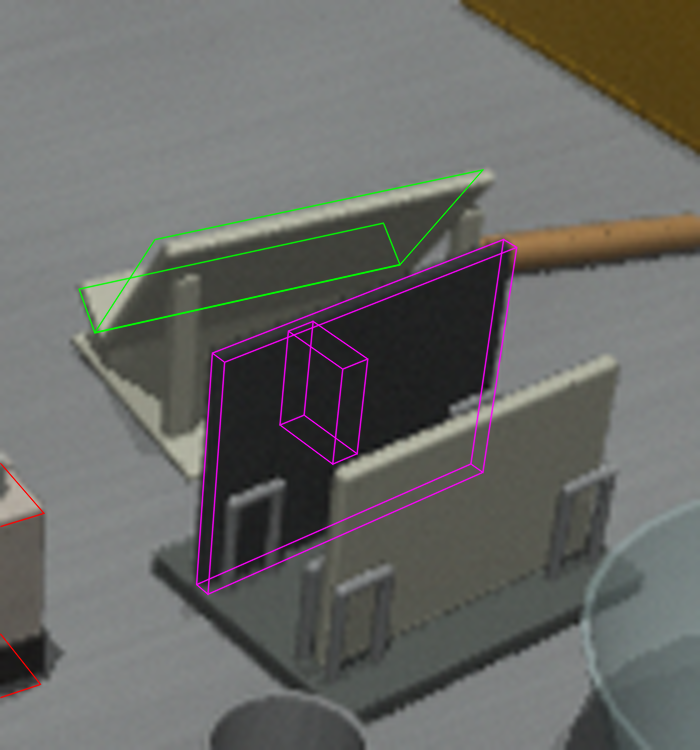

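View pics/b1.png

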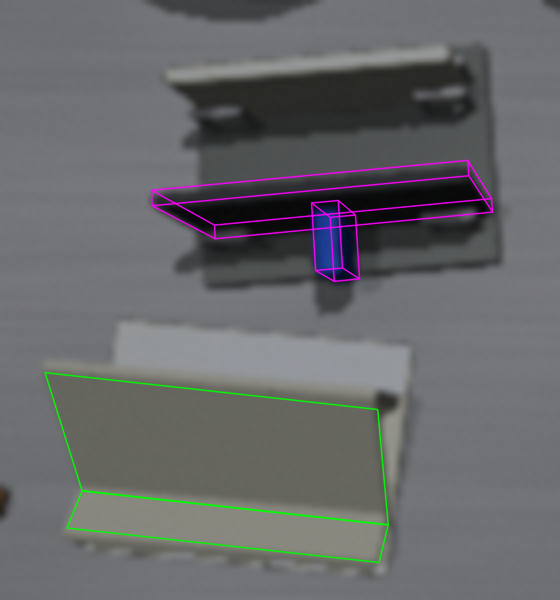

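View pics/a2.png

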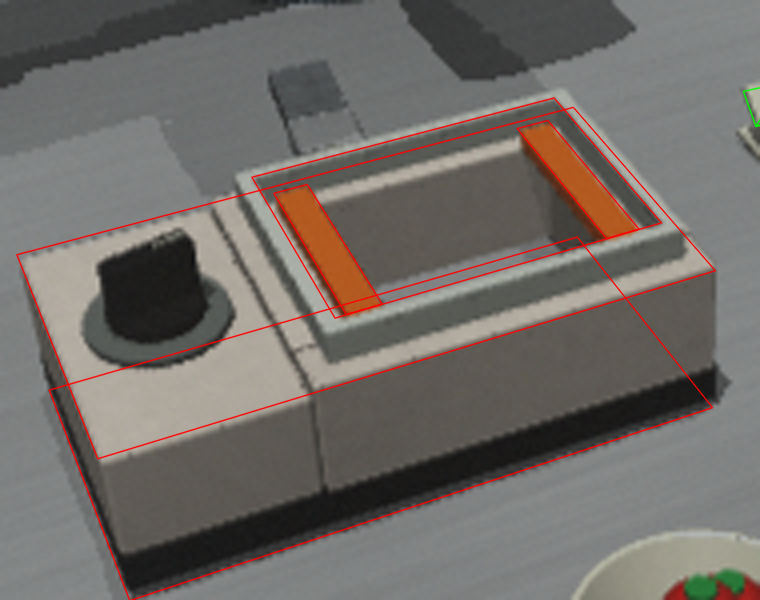

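View pics/b2.png

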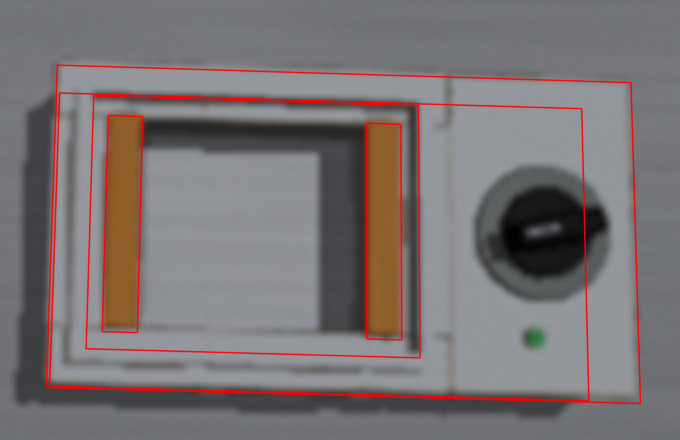

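```bash
cat > tgt.py <<'E'
from ov import *
import sys
def Rt(yaw,phi):
    # tool z tilted phi deg forward (toward +x of yaw frame) from down, tool y = -y
    p=np.radians(phi); M=np.array([[np.cos(p),0,np.sin(p)],[0,-1,0],[np.sin(p),0,-np.cos(p)]])
    return R.from_euler('z',yaw,degrees=True)*R.from_matrix(M)
def delta(pos,rot):
    s=st(); dp=(np.array(pos)-s['position'])/.025
    dr=(rot*R.from_rotvec(s['eef_rot']).inv()).as_rotvec(degrees=True)/5
    print('dpos units',np.round(dp,2),'drot units',np.round(dr,2))
E
python3 - <<'E'
from tgt import *
l=np.array([.588,.157,.012]); Rz=R.from_euler('z',6,degrees=True)
r=Rt(6,30); g=l+Rz.apply([-.024,0,.074]); tz=r.apply([0,0,1]); print(g,tz,g-.09*tz)
delta(g-.09*tz+[0,0,.03],r)
E
```

```text
[0.56413147 0.15449132 0.086     ] [ 0.49726095  0.05226423 -0.8660254 ] [0.51937799 0.14978754 0.16394229]
t 2.7 p [ 0.1332 -0.5594  0.2574] rv [-3.12  -0.366 -0.   ] F [ 0.2  0.4 -0.5] gap 0.0881 q [-1.54  0.18  1.61  0.    1.35 -0.21]
dpos units [15.45 28.37 -2.54] drot units [ 1.01 -5.92 -1.45]
```

Call:
servo_tool(
  commands=[
    [0.5,0.95,0,0,0,0,0.6],
    [0.5,0.95,0,0,0,0,0.6],
    [0.5,0.95,0,0,0,0,0.6],
    [0.5,0.95,0,0,0,0,0.6],
    [0.5,0.95,0,0,0,0,0.6],
  ],
  newtons=20,
)

```text
t: 3.12
position: [0.1943, -0.4404, 0.2567]
eef_rot: [3.12, 0.356, -0.001]
force: [0.2, 0.3, -0.4]
finger_gap: 0.0568
```

Call:
servo_tool(
  commands=[
    [0.5,0.95,0,0,0,0,0.6],
    [0.5,0.95,0,0,0,0,0.6],
    [0.5,0.95,0,0,0,0,0.6],
    [0.5,0.95,0,0,0,0,0.6],
    [0.5,0.95,0,0,0,0,0.6],
  ],
)

```text
t: 3.53
position: [0.2588, -0.3157, 0.257]
eef_rot: [3.119, 0.353, -0.0]
force: [0.7, -0.0, 0.8]
finger_gap: 0.0528
```

Call:
servo_tool(
  commands=[
    [0.5,0.95,0,0,0,0,0.6],
    [0.5,0.95,0,0,0,0,0.6],
    [0.5,0.95,0,0,0,0,0.6],
    [0.5,0.95,0,0,0,0,0.6],
    [0.5,0.95,0,0,0,0,0.6],
  ],
)

```text
t: 3.95
position: [0.3232, -0.1909, 0.2581]
eef_rot: [3.116, 0.349, 0.003]
force: [-0.3, -0.7, -0.0]
finger_gap: 0.0531
```

Call:
servo_tool(
  commands=[
    [0.5,0.95,0,0.1,-0.6,-0.15,0.6],
    [0.5,0.95,0,0.1,-0.6,-0.15,0.6],
    [0.5,0.95,0,0.1,-0.6,-0.15,0.6],
    [0.5,0.95,0,0.1,-0.6,-0.15,0.6],
    [0.5,0.95,0,0.1,-0.6,-0.15,0.6],
  ],
)

```text
t: 4.37
position: [0.3894, -0.0657, 0.2597]
eef_rot: [-3.094, -0.242, -0.436]
force: [0.4, 0.7, 0.0]
finger_gap: 0.0528
```

```bash
python3 - <<'E'
from tgt import *
r=Rt(6,30);delta([.5194,.1498,.194],r)
E
```

```text
t 4.37 p [ 0.3894 -0.0657  0.2597] rv [-3.094 -0.242 -0.436] F [0.4 0.7 0. ] gap 0.0528 q [-0.62 -0.48  2.2   0.2   1.21  0.75]
dpos units [ 5.2   8.62 -2.63] drot units [ 0.52 -2.76 -0.55]
```

Tracking is close to commanded. Continue to the pre-grasp.

Call:
servo_tool(
  commands=[
    [0.5,0.9,-0.1,0.05,-0.3,-0.05,0.6],
    [0.5,0.9,-0.1,0.05,-0.3,-0.05,0.6],
    [0.5,0.9,-0.1,0.05,-0.3,-0.05,0.6],
    [0.5,0.9,-0.1,0.05,-0.3,-0.05,0.6],
    [0.5,0.9,-0.1,0.05,-0.3,-0.05,0.6],
  ],
)

```text
t: 4.78
position: [0.454, 0.0527, 0.2497]
eef_rot: [-3.049, -0.198, -0.662]
force: [-0.0, -0.3, -0.7]
finger_gap: 0.0529
```

Call:
servo_tool(
  commands=[
    [0.5,0.85,-0.4,0.05,-0.3,-0.05,0.6],
    [0.5,0.85,-0.4,0.05,-0.3,-0.05,0.6],
    [0.5,0.85,-0.4,0.05,-0.3,-0.05,0.6],
    [0.5,0.85,-0.4,0.05,-0.3,-0.05,0.6],
    [0.5,0.5,-0.4,0.05,-0.2,-0.05,0.6],
  ],
)

```text
t: 5.2
position: [0.5201, 0.1584, 0.2024]
eef_rot: [-2.987, -0.162, -0.872]
force: [0.7, 0.2, -0.0]
finger_gap: 0.053
```

```bash
python3 - <<'E'
from tgt import *
r=Rt(6,30);delta([.5194,.1498,.164],r)
a=shot('scene');b=shot('top')
L=pose(.588,.157,6,.012)
it=[(lidseg(),L,(255,0,255))]
draw(a,it,(295,60,435,260),3,'a3.png')
draw(b,it,(105,150,245,320),4,'b3.png')
im=np.zeros((680,420+560,3),np.uint8)
x=cv2.imread('pics/a3.png');y=cv2.imread('pics/b3.png');im[:600,:420]=x;im[:,420:]=y;cv2.imwrite('pics/c3.png',cv2.resize(im,(800,555)))
E
```

```text
t 5.2 p [0.5201 0.1584 0.2024] rv [-2.987 -0.162 -0.872] F [ 0.7  0.2 -0. ] gap 0.053 q [ 0.07 -0.13  2.14  0.03  0.56  1.51]
dpos units [-0.03 -0.34 -1.54] drot units [-0.01  0.51 -0.03]
```

View pics/c3.png

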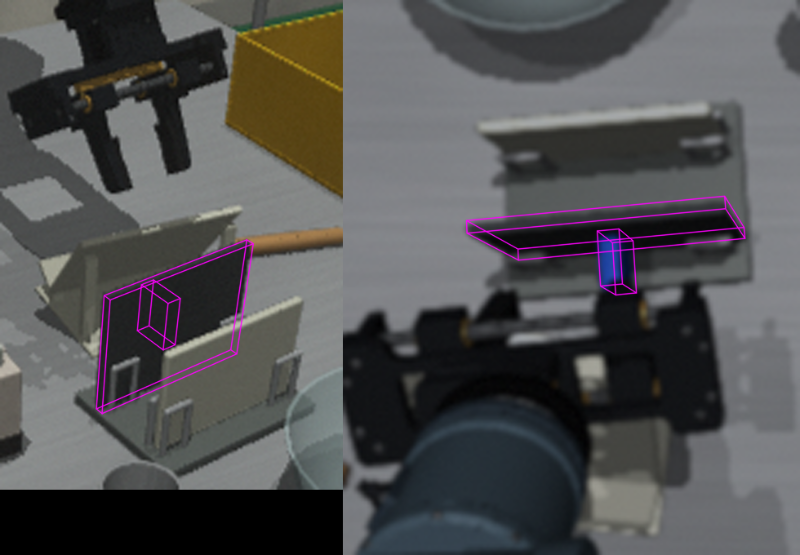

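Call:
servo_tool(
  commands=[
    [0,-0.2,-0.8,0,0.25,0,0.6],
    [0,-0.15,-0.75,0,0.25,0,0.6],
    [0.45,0.05,-0.8,0,0,0,0.6],
    [0.45,0.05,-0.8,0,0,0,0.6],
    [0.4,0.05,-0.7,0,0,0,0.6],
  ],
)

```text
t: 5.72
position: [0.5543, 0.1522, 0.1083]
eef_rot: [-3.002, -0.17, -0.808]
force: [-0.1, 0.2, 0.0]
finger_gap: 0.0525
```

```bash
python3 - <<'E'
from tgt import *
r=Rt(6,30);delta([.5641,.1545,.086],r)
E
```

```text
t 5.72 p [0.5543 0.1522 0.1083] rv [-3.002 -0.17  -0.808] F [-0.1  0.2  0. ] gap 0.0525 q [0.04 0.14 2.09 0.09 0.38 1.43]
dpos units [ 0.39  0.09 -0.89] drot units [ 0.01  0.03 -0.09]
```

Call:
servo_tool(
  commands=[
    [0.2,0.05,-0.45,0,0,-0.05,0.6],
    [0.2,0.05,-0.45,0,0,0,0.6],
    [0,0,0,0,0,0,0.0],
    [0,0,0,0,0,0,0.0],
    [0,0,0,0,0,0,0.0],
  ],
  newtons=30,
)

```text
t: 6.13
position: [0.5647, 0.1507, 0.0838]
eef_rot: [-3.008, -0.158, -0.8]
force: [0.2, 0.1, 1.2]
finger_gap: 0.0351
```

Call:
servo_tool(
  commands=[
    [0,0,0,0,0,0,0.0],
    [0,0,0,0,0,0,0.0],
  ],
)

```text
t: 6.3
position: [0.5651, 0.1502, 0.086]
eef_rot: [-3.008, -0.158, -0.803]
force: [0.2, -0.5, 0.8]
finger_gap: 0.0218
```

```bash
python3 - <<'E'
from tgt import *
r=Rt(6,30);delta([.5641,.1545,.086],r)
a=shot('scene');b=shot('top')
L=pose(.588,.157,6,.012)
it=[(lidseg(),L,(255,0,255))]
draw(a,it,(295,60,435,260),3,'a3.png')
draw(b,it,(105,150,245,320),4,'b3.png')
im=np.zeros((680,420+560,3),np.uint8)
x=cv2.imread('pics/a3.png');y=cv2.imread('pics/b3.png');im[:600,:420]=x;im[:,420:]=y;cv2.imwrite('pics/c4.png',cv2.resize(im,(800,555)))
E
```

```text
t 6.3 p [0.5651 0.1502 0.086 ] rv [-3.008 -0.158 -0.803] F [ 0.2 -0.5  0.8] gap 0.0218 q [0.04 0.21 2.07 0.09 0.34 1.43]
dpos units [-0.04  0.17  0.  ] drot units [ 0.03 -0.02  0.01]
```

View pics/c4.png

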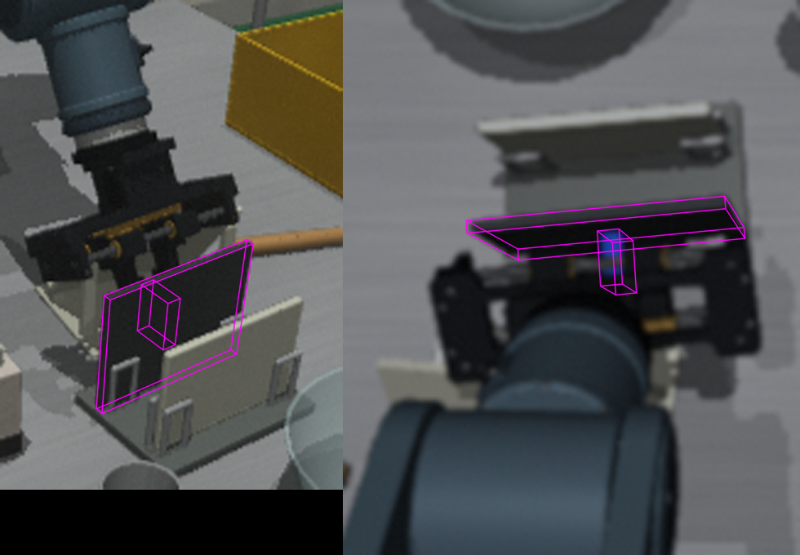

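Call:
servo_tool(
  commands=[
    [0,0.1,0,0,0,0,0.0],
    [0,0,0,0,0,0,0.0],
    [0,0,0,0,0,0,0.0],
    [0,0,0,0,0,0,0.0],
  ],
)

```text
t: 6.73
position: [0.5643, 0.1535, 0.0862]
eef_rot: [-3.007, -0.159, -0.802]
force: [-0.2, -0.1, -2.3]
finger_gap: 0.0136
```

Call:
servo_tool(
  commands=[
    [0,0,0.3,0,0,0,0.0],
    [0,0,0.4,0,0,0,0.0],
    [0,0,0.4,0,0,0,0.0],
  ],
)

```text
t: 6.98
position: [0.5636, 0.1533, 0.1133]
eef_rot: [-3.008, -0.157, -0.798]
force: [3.2, 1.4, -3.8]
finger_gap: 0.0137
```

```bash
python3 - <<'E'
from tgt import *
r=Rt(6,30);delta([.5641,.1545,.086],r)
a=shot('scene','s5.png')
E
```

```text
t 6.98 p [0.5636 0.1533 0.1133] rv [-3.008 -0.157 -0.798] F [ 3.2  1.4 -3.8] gap 0.0137 q [0.05 0.15 2.07 0.07 0.41 1.46]
dpos units [ 0.02  0.05 -1.09] drot units [ 0.02 -0.06  0.01]
```

View pics/s5.png

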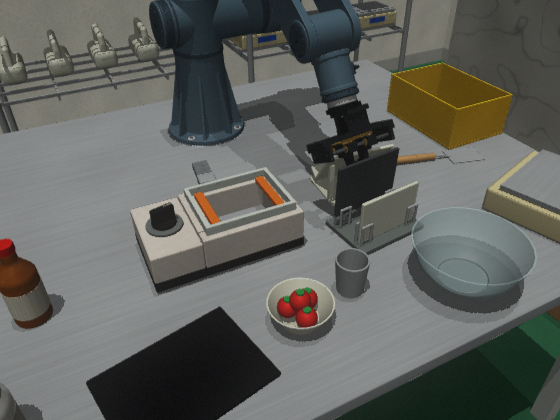

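Call:
servo_tool(
  commands=[
    [0,0,0.7,0,0,0,0.0],
    [0,0,0.8,0,0,0,0.0],
    [0,0,0.8,0,0,0,0.0],
    [0,0,0.8,0,0,0,0.0],
    [0,0,0.8,0,0,0,0.0],
  ],
  newtons=50,
)

```text
t: 7.45
position: [0.5606, 0.153, 0.2154]
eef_rot: [-3.011, -0.159, -0.79]
force: [0.8, 0.3, -1.6]
finger_gap: 0.0133
```

```bash
cat >> tgt.py <<'E'
def lidpose_from_tcp(s,off,tilt): # off: tcp in lid frame; tilt: Rotation lid->tool
    rl=R.from_rotvec(s['eef_rot'])*tilt.inv()
    return s['position']-rl.apply(off), rl.as_matrix()
OFF=np.array([-.024,-.001,.074])
T30=Rt(0,30)
SO=np.array([.423,.213,0]); SY=-6.5
RS=R.from_euler('z',SY,degrees=True)*R.from_euler('y',35,degrees=True)
SEAT=SO+R.from_euler('z',SY,degrees=True).apply([-.0033,0,.0273])
U=RS.apply([0,0,1]); N=RS.apply([-1,0,0])
E
python3 - <<'E'
from tgt import *
F=SEAT+RS.apply(OFF); print('final',F,'U',U,'N',N)
delta(F+.06*U+.01*N+[0,0,.04],RS*T30)
s=ctrl.state()
a=shot('scene')
b=shot('top')
it=[(lidseg(),lidpose_from_tcp(s,OFF,T30),(255,0,255))]
draw(a,it,(295,20,435,220),3,'a6.png');draw(b,it,(105,150,245,320),3,'b6.png')
x=cv2.imread('pics/a6.png');y=cv2.imread('pics/b6.png');im=np.zeros((600,840,3),np.uint8);im[:600,:420]=x;im[:510,420:]=y;cv2.imwrite('pics/c6.png',cv2.resize(im,(800,571)))
E
```

```text
final [0.44224655 0.20980066 0.10168309] U [ 0.5698894  -0.0649307   0.81915204] N [-0.81388642  0.09273064  0.57357644]
t 7.45 p [0.5606 0.153  0.2154] rv [-3.011 -0.159 -0.79 ] F [ 0.8  0.3 -1.6] gap 0.0133 q [ 0.05 -0.04  2.01  0.04  0.65  1.49]
dpos units [-3.69  2.15 -0.75] drot units [ 0.06  6.89 -2.44]
```

View pics/c6.png

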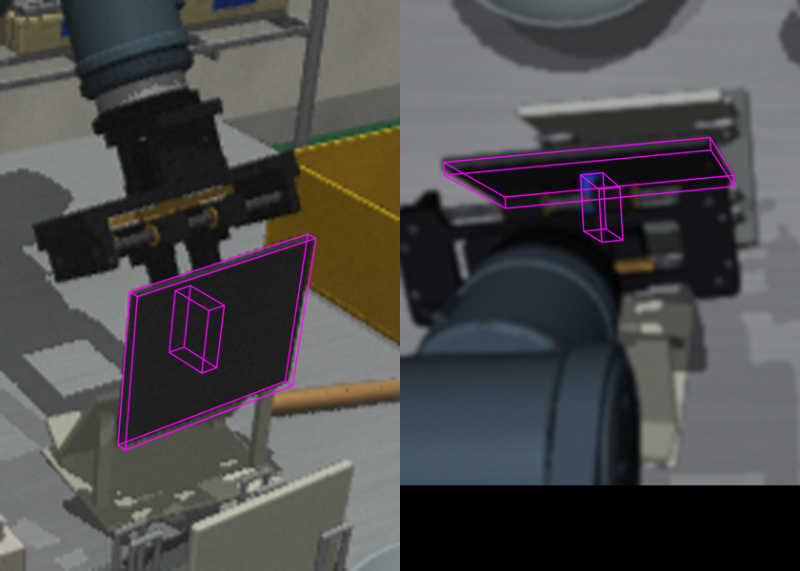

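Call:
servo_tool(
  commands=[
    [-0.4,0.27,0.4,0,0.8,-0.3,0.0],
    [-0.46,0.27,0.3,0,0.85,-0.3,0.0],
    [-0.46,0.27,0,0,0.85,-0.3,0.0],
    [-0.46,0.27,0,0,0.85,-0.3,0.0],
    [-0.46,0.27,0,0,0.85,-0.3,0.0],
  ],
)

```text
t: 7.97
position: [0.501, 0.1861, 0.2331]
eef_rot: [-3.129, 0.057, -0.215]
force: [-0.5, -0.2, -2.4]
finger_gap: 0.0135
```

Call:
servo_tool(
  commands=[
    [-0.46,0.27,-0.2,0,0.85,-0.3,0.0],
    [-0.46,0.27,-0.2,0,0.85,-0.3,0.0],
    [-0.46,0.27,-0.2,0,0.85,-0.3,0.0],
    [0,0,0,0,0,0,0.0],
  ],
)

```text
t: 8.3
position: [0.4627, 0.2081, 0.2141]
eef_rot: [3.126, -0.185, -0.16]
force: [-0.1, -0.3, -2.2]
finger_gap: 0.0134
```

```bash
python3 - <<'E'
from tgt import *
F=SEAT+RS.apply(OFF)
delta(F+.02*U+.01*N,RS*T30)
s=ctrl.state()
a=shot('scene')
b=shot('top')
it=[(lidseg(),lidpose_from_tcp(s,OFF,T30),(255,0,255)),(standseg(),pose(.423,.213,-6.5),(0,255,0))]
draw(a,it,(295,20,435,220),3,'a6.png');draw(b,it,(75,180,265,350),3,'b6.png')
x=cv2.imread('pics/a6.png');y=cv2.imread('pics/b6.png');im=np.zeros((600,990,3),np.uint8);im[:600,:420]=x;im[:510,420:]=y;cv2.imwrite('pics/c7.png',cv2.resize(im,(800,485)))
E
```

```text
t 8.3 p [0.4627 0.2081 0.2141] rv [ 3.126 -0.185 -0.16 ] F [-0.1 -0.3 -2.2] gap 0.0134 q [0.18 0.14 1.75 0.02 1.35 1.86]
dpos units [-0.69  0.05 -3.61] drot units [ 0.12 -0.18  0.05]
```

View pics/c7.png

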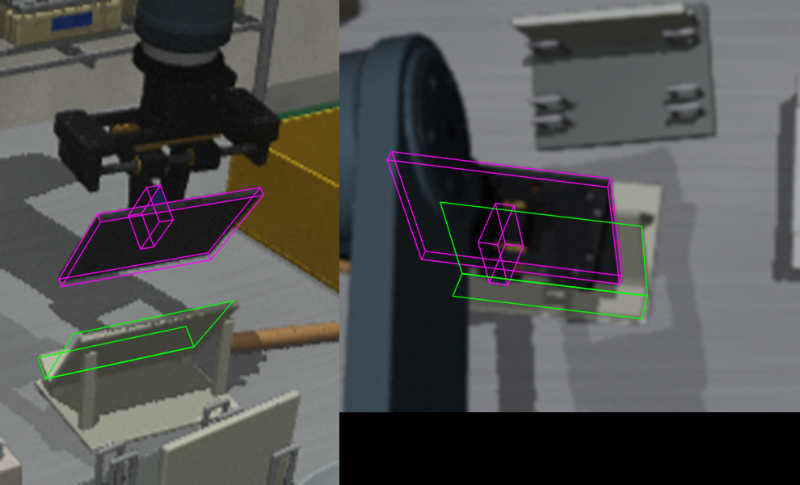

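Call:
servo_tool(
  commands=[
    [-0.3,0.05,-0.7,0.1,-0.2,0.05,0.0],
    [-0.25,0,-0.75,0,0,0,0.0],
    [-0.15,0,-0.75,0,0,0,0.0],
    [0,0,-0.75,0,0,0,0.0],
    [0,0,-0.6,0,0,0,0.0],
  ],
)

```text
t: 8.82
position: [0.4509, 0.2073, 0.1276]
eef_rot: [-3.13, 0.168, 0.084]
force: [-0.6, -0.3, -2.6]
finger_gap: 0.0137
```

```bash
python3 - <<'E'
from tgt import *
F=SEAT+RS.apply(OFF)
delta(F+.005*N,RS*T30)
s=ctrl.state()
a=shot('scene')
b=shot('top')
it=[(lidseg(),lidpose_from_tcp(s,OFF,T30),(255,0,255)),(standseg(),pose(.423,.213,-6.5),(0,255,0))]
draw(a,it,(295,50,435,220),3,'a6.png');draw(b,it,(75,200,265,350),3,'b6.png')
x=cv2.imread('pics/a6.png');y=cv2.imread('pics/b6.png');im=np.zeros((510,990,3),np.uint8);im[:510,:420]=x;im[:450,420:]=y;cv2.imwrite('pics/c8.png',cv2.resize(im,(800,412)))
E
```

```text
t 8.82 p [0.4509 0.2073 0.1276] rv [-3.13   0.168  0.084] F [-0.6 -0.3 -2.6] gap 0.0137 q [0.18 0.2  1.88 0.02 1.12 1.85]
dpos units [-0.51  0.12 -0.92] drot units [ 0.01  0.38 -0.07]
```

View pics/c8.png

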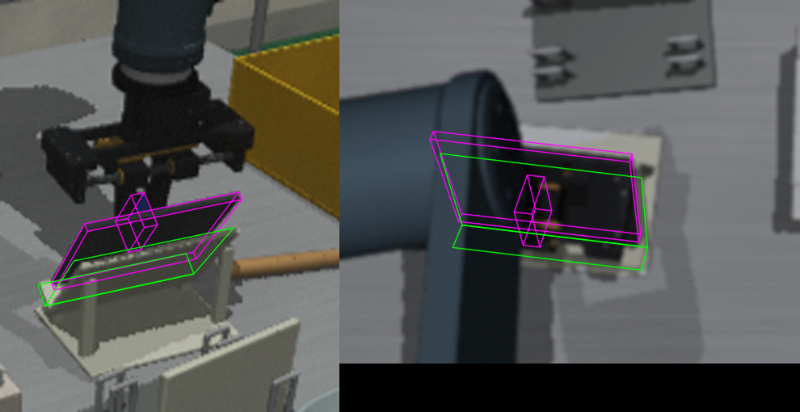

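Call:
servo_tool(
  commands=[
    [-0.2,0.05,-0.3,0,0.2,0,0.0],
    [-0.15,0.05,-0.3,0,0.2,0,0.0],
    [-0.1,0,-0.2,0,0,0,0.0],
  ],
)

```text
t: 9.17
position: [0.4401, 0.2095, 0.1083]
eef_rot: [-3.129, 0.168, 0.139]
force: [1.5, 1.0, 1.4]
finger_gap: 0.0136
```

Call:
servo_tool(
  commands=[
    [0,0,0,0,0,0,0.0],
  ],
)

```text
t: 9.25
position: [0.4403, 0.2095, 0.1082]
eef_rot: [-3.13, 0.167, 0.137]
force: [0.0, -0.8, -1.5]
finger_gap: 0.0136
```

```bash
python3 - <<'E'
from tgt import *
F=SEAT+RS.apply(OFF)
delta(F,RS*T30)
s=ctrl.state()
a=shot('scene')
b=shot('top')
it=[(lidseg(),lidpose_from_tcp(s,OFF,T30),(255,0,255)),(standseg(),pose(.423,.213,-6.5),(0,255,0))]
draw(a,it,(295,50,435,220),3,'a6.png');draw(b,it,(75,200,265,350),3,'b6.png')
x=cv2.imread('pics/a6.png');y=cv2.imread('pics/b6.png');im=np.zeros((510,990,3),np.uint8);im[:510,:420]=x;im[:450,420:]=y;cv2.imwrite('pics/c9.png',cv2.resize(im,(800,412)))
E
```

```text
t 9.25 p [0.4403 0.2095 0.1082] rv [-3.13   0.167  0.137] F [ 0.  -0.8 -1.5] gap 0.0136 q [0.18 0.23 1.89 0.03 1.11 1.85]
dpos units [ 0.08  0.01 -0.26] drot units [ 0.   -0.01 -0.07]
```

View pics/c9.png

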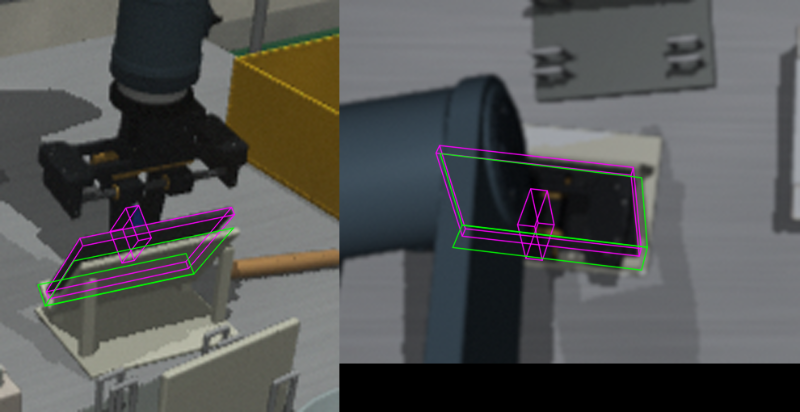

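Call:
servo_tool(
  commands=[
    [0,0,-0.15,0,0,0,0.0],
    [0.05,0,-0.12,0,0,0,0.0],
    [0,0,0,0,0,0,0],
  ],
)

```text
t: 9.6
position: [0.4452, 0.2101, 0.1048]
eef_rot: [-3.129, 0.167, 0.125]
force: [0.6, -0.3, -2.2]
finger_gap: 0.0135
```

Call:
servo_tool(
  commands=[
    [-0.08,0,-0.12,0,0,0,0.0],
    [0,0,-0.05,0,0,0,0.0],
    [0,0,0,0,0,0,0],
  ],
)

```text
t: 9.85
position: [0.4467, 0.2107, 0.1033]
eef_rot: [-3.128, 0.166, 0.112]
force: [0.3, -0.5, -0.8]
finger_gap: 0.0137
```

```bash
python3 - <<'E'
from tgt import *
F=SEAT+RS.apply(OFF)
delta(F,RS*T30)
s=ctrl.state()
a=shot('scene')
it=[(lidseg(),lidpose_from_tcp(s,OFF,T30),(255,0,255)),(standseg(),pose(.423,.213,-6.5),(0,255,0))]
draw(a,it,(300,100,410,210),5,'a6.png');draw(a,[],(300,100,410,210),5,'b6.png')
x=cv2.imread('pics/a6.png');y=cv2.imread('pics/b6.png');cv2.imwrite('pics/c10.png',cv2.resize(np.hstack([x,y]),(800,400)))
E
```

```text
t 9.85 p [0.4467 0.2107 0.1033] rv [-3.128  0.166  0.112] F [ 0.3 -0.5 -0.8] gap 0.0137 q [0.19 0.24 1.88 0.03 1.08 1.85]
dpos units [-0.18 -0.04 -0.06] drot units [-0.02  0.18 -0.08]
```

View pics/c10.png

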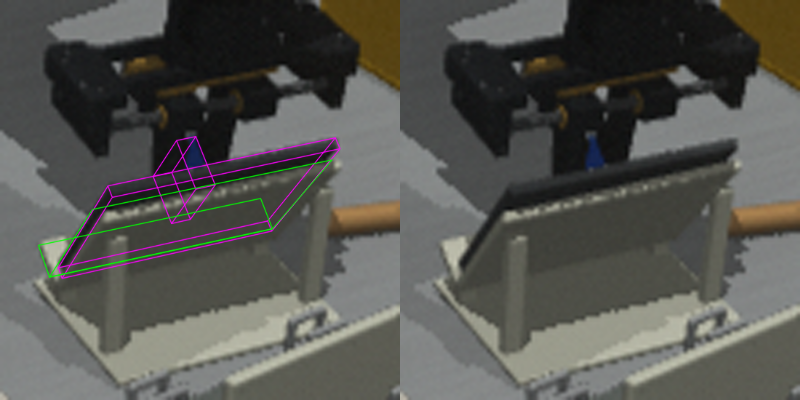

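Call:
servo_tool(
  commands=[
    [0,0,0,0,0,0,0.3],
    [0,0,0,0,0,0,0.5],
    [0,0,0,0,0,0,0.5],
    [0,0,0,0,0,0,0.5],
    [0,0,0,0,0,0,0.5],
  ],
)

```text
t: 10.32
position: [0.4447, 0.211, 0.1021]
eef_rot: [-3.127, 0.167, 0.118]
force: [-0.1, -0.5, 0.1]
finger_gap: 0.0436
```

Call:
servo_tool(
  commands=[
    [0,0,0.2,0,0,0,0.5],
    [-0.2,0,0.6,0,0,0,0.5],
    [-0.4,0,0.8,0,0,0,0.5],
    [-0.4,0,0.8,0,0,0,0.5],
    [-0.4,0,0.8,0,0,0,0.5],
  ],
)

```text
t: 10.73
position: [0.406, 0.2099, 0.1808]
eef_rot: [-3.128, 0.17, 0.134]
force: [0.1, -0.0, -0.3]
finger_gap: 0.0443
```

```bash
python3 - <<'E'
from tgt import *
st()
a=shot('scene');b=shot('top')
it=[(lidseg(),(SEAT,RS.as_matrix()),(255,0,255)),(standseg(),pose(.423,.213,-6.5),(0,255,0))]
draw(a,it,(300,100,410,210),5,'a6.png');draw(b,it,(105,220,245,330),5,'b6.png')
x=cv2.imread('pics/a6.png');y=cv2.imread('pics/b6.png');cv2.imwrite('pics/c11.png',cv2.resize(np.hstack([x,y]),(800,352)))
for n in ['lid','lid_handle','lid_center']:
  for s in (a,b):
    r=ctrl.pinpoint(n,s)
    if r: print(n,np.round(np.array(r[0]['position'])*[560,420],1),round(r[0]['confidence'],2))
print('pred origin',proj(a,SEAT),proj(b,SEAT)); h=SEAT+RS.apply([-.024,0,.06]);print('pred handle',proj(a,h),proj(b,h))
E
```

```text
t 10.73 p [0.406  0.2099 0.1808] rv [-3.128  0.17   0.134] F [ 0.1 -0.  -0.3] gap 0.0443 q [0.2  0.05 1.92 0.03 1.25 1.87]
lid [343.9 164. ] 0.56
lid [161.9 297.9] 0.88
lid_handle [348.7 144.4] 0.67
lid_handle [154.5 293.6] 0.92
lid_center [351. 161.] 0.93
lid_center [158.5 279.6] 0.86
pred origin [[343.71921775 167.39578551]] [[162.65239328 298.35157249]]
pred handle [[348.1716937  148.13062024]] [[156.09291415 291.85448993]]
```

View pics/c11.png

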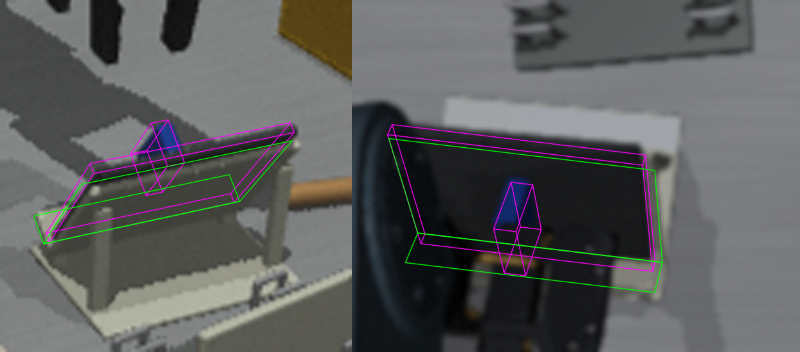

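```bash
cat >> tgt.py <<'E'
SEAT=SEAT+np.array([.0015,.001,0])
T65=Rt(0,65); OFF2=np.array([-.028,0,.062])
G2=SEAT+RS.apply(OFF2)
E
python3 - <<'E'
from tgt import *
r=RS*T65; tz=r.apply([0,0,1]); print(G2,tz,G2-.07*tz)
delta(G2-.07*tz,r)
E
```

```text
[0.43376554 0.21294433 0.09414757] [ 0.49678593 -0.05660161 -0.8660254 ] [0.39899052 0.21690644 0.15476935]
t 11.13 p [0.4064 0.2098 0.179 ] rv [-3.129  0.17   0.135] F [ 0.3 -0.3  0.6] gap 0.0437 q [0.2  0.05 1.92 0.03 1.25 1.87]
dpos units [-0.3   0.29 -0.97] drot units [-0.78 -6.95 -0.06]
```

Call:
servo_tool(
  commands=[
    [-0.2,0.05,0,-0.1,-0.85,0,0.5],
    [-0.2,0.05,0,-0.1,-0.85,0,0.5],
    [0,0.05,0,-0.1,-0.85,0,0.5],
    [0,0.05,-0.1,-0.1,-0.85,0,0.5],
    [0,0.05,-0.1,-0.1,-0.85,0,0.5],
  ],
)

```text
t: 11.55
position: [0.3989, 0.2147, 0.1704]
eef_rot: [3.084, -0.175, 0.457]
force: [0.4, 0.6, -0.9]
finger_gap: 0.044
```

Call:
servo_tool(
  commands=[
    [0,0.05,-0.1,-0.1,-0.85,0,0.5],
    [0,0.05,-0.1,-0.1,-0.85,0,0.5],
    [0,0,-0.2,-0.1,-0.85,0,0.5],
  ],
)

```text
t: 11.8
position: [0.3988, 0.2178, 0.1593]
eef_rot: [3.0, -0.169, 0.81]
force: [1.0, -0.8, 0.1]
finger_gap: 0.0439
```

```bash
python3 - <<'E'
from tgt import *
r=RS*T65; tz=r.apply([0,0,1])
delta(G2-.07*tz,r)
a=shot('scene');b=shot('top')
it=[(lidseg(),(SEAT,RS.as_matrix()),(255,0,255))]
draw(a,it,(300,80,410,210),5,'a6.png');draw(b,it,(105,210,235,340),5,'b6.png')
x=cv2.imread('pics/a6.png');y=cv2.imread('pics/b6.png');cv2.imwrite('pics/c12.png',cv2.resize(np.hstack([x,y]),(800,433)))
E
```

```text
t 11.8 p [0.3988 0.2178 0.1593] rv [ 3.    -0.169  0.81 ] F [ 1.  -0.8  0.1] gap 0.0439 q [ 0.4  -0.18  2.28 -0.44  0.62  2.39]
dpos units [ 0.01 -0.03 -0.18] drot units [ 0.01  0.04 -0.01]
```

View pics/c12.png

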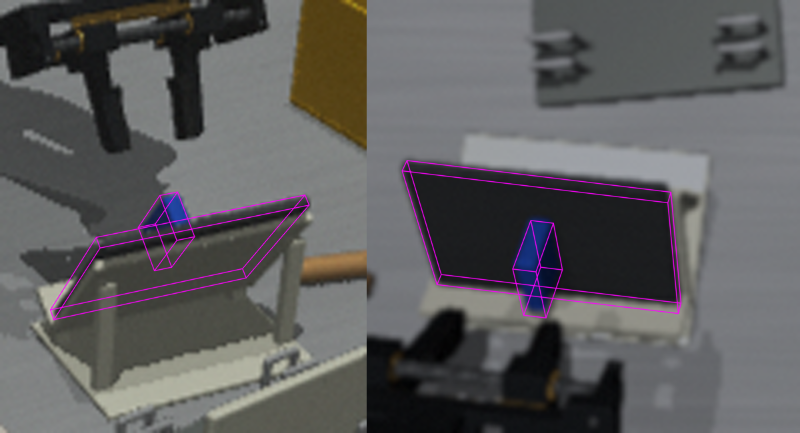

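Call:
servo_tool(
  commands=[
    [0.35,-0.05,-0.7,0,0,0,0.5],
    [0.35,-0.05,-0.7,0,0,0,0.5],
    [0.35,-0.05,-0.65,0,0,0,0.5],
    [0.3,-0.05,-0.5,0,0,0,0.5],
    [0,0,0,0,0,0,0.5],
  ],
)

```text
t: 12.32
position: [0.4329, 0.2118, 0.0909]
eef_rot: [3.002, -0.164, 0.784]
force: [-0.2, -0.3, 0.6]
finger_gap: 0.0442
```

```bash
python3 - <<'E'
from tgt import *
r=RS*T65; delta(G2,r)
E
```

```text
t 12.32 p [0.4329 0.2118 0.0909] rv [ 3.002 -0.164  0.784] F [-0.2 -0.3  0.6] gap 0.0442 q [ 0.34  0.05  2.24 -0.54  0.44  2.47]
dpos units [0.03 0.05 0.13] drot units [ 0.06 -0.15 -0.02]
```

Call:
servo_tool(
  commands=[
    [0,0.05,0.1,0,-0.1,0,0.0],
    [0,0,0,0,0,0,0.0],
    [0,0,0,0,0,0,0.0],
    [0,0,0,0,0,0,0.0],
    [0,0,0,0,0,0,0.0],
  ],
  newtons=50,
)

```text
t: 12.73
position: [0.4343, 0.2126, 0.0954]
eef_rot: [2.997, -0.168, 0.793]
force: [-3.8, 2.4, -0.4]
finger_gap: 0.0134
```

Call:
servo_tool(
  commands=[
    [0,0,0,0,0,0,0.0],
    [0,0,0,0,0,0,0.0],
    [0,0,0,0,0,0,0.0],
  ],
)

```text
t: 12.98
position: [0.4338, 0.213, 0.0963]
eef_rot: [2.997, -0.166, 0.795]
force: [0.3, 0.1, -2.3]
finger_gap: 0.0138
```

```bash
python3 - <<'E'
from tgt import *
s=st()
off=RS.inv().apply(s['position']-SEAT); print('off',off)
T=RS.inv()*R.from_rotvec(s['eef_rot']); print((T65.inv()*T).as_rotvec(degrees=True))
# target on melter
RM=R.from_euler('z',-1.3,degrees=True)*R.from_euler('y',90,degrees=True)
print(RM.apply([1,0,0]),RM.apply([0,0,1]))
E
```

```text
t 12.98 p [0.4338 0.213  0.0963] rv [ 2.997 -0.166  0.795] F [ 0.3  0.1 -2.3] gap 0.0138 q [ 0.35  0.04  2.24 -0.55  0.45  2.48]
off [-2.91879272e-02  2.45272810e-05  6.38380487e-02]
[-0.35260738 -0.27301617 -0.2545656 ]
[ 1.11022302e-16 -3.46944695e-18 -1.00000000e+00] [ 9.99742609e-01 -2.26873336e-02  1.11022302e-16]
```

Call:
servo_tool(
  commands=[
    [-0.1,0,0.5,0,0,0,0.0],
    [-0.1,0,0.8,0,0,0,0.0],
    [-0.1,0,0.8,0,0,0,0.0],
    [0,0,0.9,0,0,0,0.0],
    [0,0,0.9,0,0,0,0.0],
  ],
)

```text
t: 13.4
position: [0.4193, 0.2107, 0.1894]
eef_rot: [2.999, -0.166, 0.767]
force: [0.0, -0.2, -1.6]
finger_gap: 0.0134
```

Call:
servo_tool(
  commands=[
    [0,0,0.9,0,0,0,0.0],
    [0,0,0.6,0,0,0,0.0],
    [0,0,0,0,0,0,0.0],
  ],
)

```text
t: 13.65
position: [0.4198, 0.2115, 0.2329]
eef_rot: [3.0, -0.167, 0.776]
force: [0.7, 1.0, -2.2]
finger_gap: 0.0135
```

```bash
cat >> tgt.py <<'E'
OFF3=np.array([-.0292,0,.0638]); 
T3=T65*R.from_rotvec([-.35,-.27,-.25],degrees=True)
MC=np.array([.5195,-.1115]); MY=-1.3
RM=R.from_euler('z',MY,degrees=True)*R.from_euler('y',90,degrees=True)
def melt_tcp(zc): return np.array([MC[0],MC[1],zc])+RM.apply(OFF3-np.array([.004,0,.06]))
E
python3 - <<'E'
from tgt import *
s=st(); print(melt_tcp(.108))
delta(melt_tcp(.17),RM*T3)
a=shot('scene');b=shot('top')
it=[(lidseg(),lidpose_from_tcp(s,OFF3,T3),(255,0,255))]
draw(a,it,(290,20,420,200),4,'a6.png');draw(b,it,(75,200,255,380),4,'b6.png')
x=cv2.imread('pics/a6.png');y=cv2.imread('pics/b6.png');cv2.imwrite('pics/c13.png',cv2.resize(np.hstack([x,y]),(800,465)))
E
```

```text
t 13.65 p [0.4198 0.2115 0.2329] rv [ 3.    -0.167  0.776] F [ 0.7  1.  -2.2] gap 0.0135 q [ 0.36 -0.27  2.17 -0.32  0.81  2.21]
[ 0.52329902 -0.11158621  0.1412    ]
t 13.65 p [0.4198 0.2115 0.2329] rv [ 3.    -0.167  0.776] F [ 0.7  1.  -2.2] gap 0.0135 q [ 0.36 -0.27  2.17 -0.32  0.81  2.21]
dpos units [  4.14 -12.92  -1.19] drot units [ 0.77 10.83  0.96]
```

View pics/c13.png

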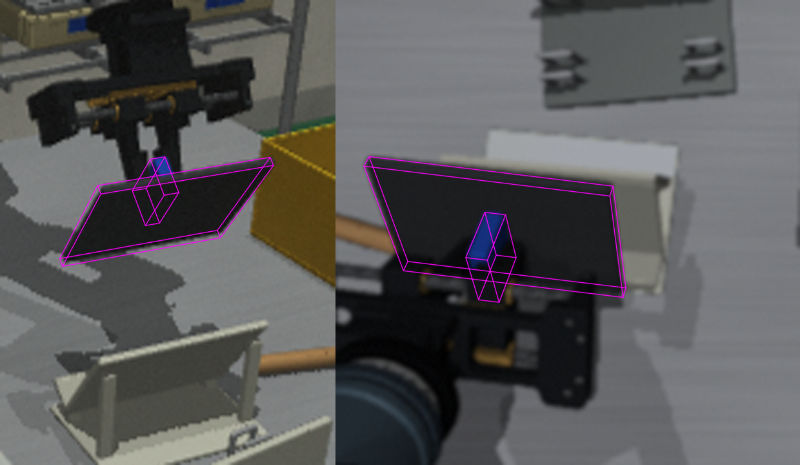

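Call:
servo_tool(
  commands=[
    [0.2,-0.8,0.1,0.05,0.7,0.05,0.0],
    [0.28,-0.86,0.1,0.05,0.72,0.07,0.0],
    [0.28,-0.86,0,0.05,0.72,0.07,0.0],
    [0.28,-0.86,0,0.05,0.72,0.07,0.0],
    [0.28,-0.86,0,0.05,0.72,0.07,0.0],
  ],
)

```text
t: 14.17
position: [0.443, 0.1056, 0.224]
eef_rot: [3.107, -0.101, 0.252]
force: [0.6, -0.3, -2.4]
finger_gap: 0.0136
```

Call:
servo_tool(
  commands=[
    [0.28,-0.86,0,0.05,0.72,0.07,0.0],
    [0.28,-0.86,0,0.05,0.72,0.07,0.0],
    [0.28,-0.86,0,0.05,0.72,0.07,0.0],
    [0.28,-0.86,0,0.05,0.72,0.07,0.0],
    [0.28,-0.86,0,0.05,0.72,0.07,0.0],
  ],
)

```text
t: 14.58
position: [0.4744, -0.0084, 0.214]
eef_rot: [3.123, -0.055, -0.285]
force: [-0.7, 0.2, -1.7]
finger_gap: 0.0133
```

Call:
servo_tool(
  commands=[
    [0.28,-0.86,0,0.05,0.72,0.07,0.0],
    [0.28,-0.86,0,0.05,0.72,0.07,0.0],
    [0.28,-0.86,0,0.05,0.72,0.07,0.0],
    [0.28,-0.6,0,0.05,0.72,0.07,0.0],
    [0,0,0,0,0,0,0.0],
  ],
)

```text
t: 15.0
position: [0.5006, -0.0966, 0.2005]
eef_rot: [-3.048, 0.022, 0.721]
force: [-1.4, -0.2, -1.5]
finger_gap: 0.0137
```

```bash
python3 - <<'E'
from tgt import *
s=st(); 
delta(melt_tcp(.15),RM*T3)
a=shot('scene');b=shot('top')
import pickle;pickle.dump((a,b),open('s2.pkl','wb'))
it=[(lidseg(),lidpose_from_tcp(s,OFF3,T3),(255,0,255)),(meltseg(),pose(*MC,MY),(255,0,0))]
draw(a,it,(125,100,315,290),4,'a6.png');draw(b,it,(240,160,430,350),4,'b6.png')
x=cv2.imread('pics/a6.png');y=cv2.imread('pics/b6.png');cv2.imwrite('pics/c14.png',cv2.resize(np.hstack([x,y]),(800,400)))
E
```

```text
t 15.0 p [ 0.5006 -0.0966  0.2005] rv [-3.048  0.022  0.721] F [-1.4 -0.2 -1.5] gap 0.0137 q [-0.34  0.41  1.51 -0.14  1.67  1.26]
t 15.0 p [ 0.5006 -0.0966  0.2005] rv [-3.048  0.022  0.721] F [-1.4 -0.2 -1.5] gap 0.0137 q [-0.34  0.41  1.51 -0.14  1.67  1.26]
dpos units [ 0.91 -0.6  -0.69] drot units [-0.11 -0.27 -0.01]
```

View pics/c14.png

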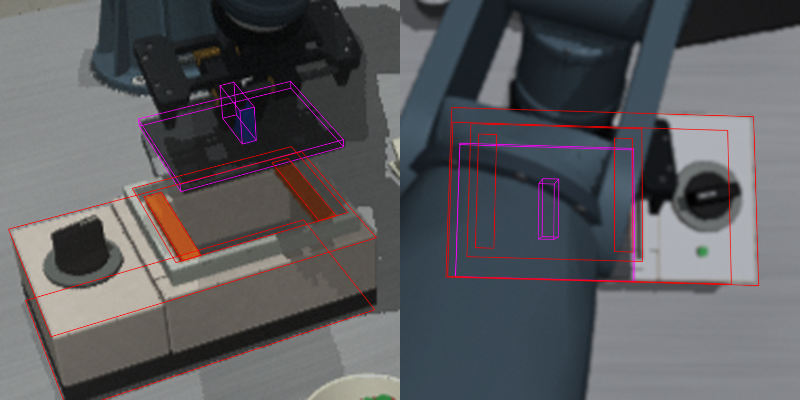

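Call:
servo_tool(
  commands=[
    [0.3,-0.2,-0.2,0,-0.1,0,0.0],
    [0.3,-0.2,-0.2,-0.1,-0.1,0,0.0],
    [0.3,-0.2,-0.3,0,-0.1,0,0.0],
    [0,0,-0.3,0,0,0,0.0],
    [0,0,0,0,0,0,0.0],
  ],
)

```text
t: 15.52
position: [0.5226, -0.107, 0.1732]
eef_rot: [-3.069, 0.019, 0.67]
force: [-0.8, 1.4, -2.2]
finger_gap: 0.0134
```

```bash
python3 - <<'E'
from tgt import *
s=st(); 
delta(melt_tcp(.125),RM*T3)
a=shot('scene')
it=[(lidseg(),lidpose_from_tcp(s,OFF3,T3),(255,0,255)),(meltseg(),pose(*MC,MY),(255,0,0))]
draw(a,it,(165,100,315,250),5,'c15.png')
E
```

```text
t 15.52 p [ 0.5226 -0.107   0.1732] rv [-3.069  0.019  0.67 ] F [-0.8  1.4 -2.2] gap 0.0134 q [-0.35  0.46  1.48 -0.14  1.61  1.26]
t 15.52 p [ 0.5226 -0.107   0.1732] rv [-3.069  0.019  0.67 ] F [-0.8  1.4 -2.2] gap 0.0134 q [-0.35  0.46  1.48 -0.14  1.61  1.26]
dpos units [ 0.03 -0.18 -0.6 ] drot units [-0.02  0.13 -0.05]
```

View pics/c15.png

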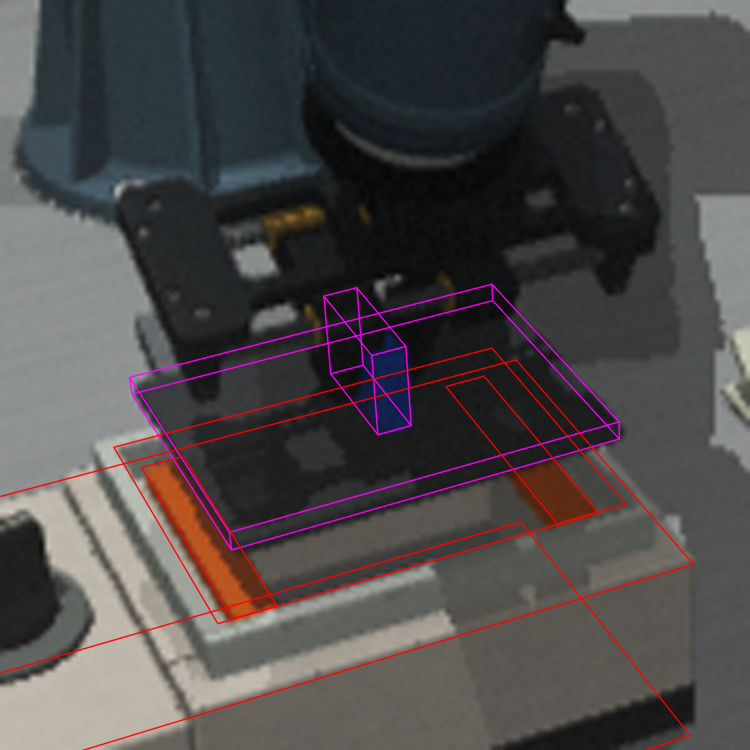

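Call:
servo_tool(
  commands=[
    [0,-0.15,-0.3,0,0.1,-0.05,0.0],
    [0,-0.05,-0.3,0,0,0,0.0],
    [0,0,-0.2,0,0,0,0.0],
    [0,0,0,0,0,0,0.0],
  ],
)

```text
t: 15.9
position: [0.5228, -0.112, 0.153]
eef_rot: [-3.066, 0.025, 0.681]
force: [-0.3, -0.5, -2.5]
finger_gap: 0.014
```

```bash
python3 - <<'E'
from tgt import *
s=st(); 
delta(melt_tcp(.112),RM*T3)
a=shot('scene')
it=[(lidseg(),lidpose_from_tcp(s,OFF3,T3),(255,0,255)),(meltseg()[:4],pose(*MC,MY),(255,0,0))]
draw(a,it,(165,100,315,250),5,'c16.png')
E
```

```text
t 15.9 p [ 0.5228 -0.112   0.153 ] rv [-3.066  0.025  0.681] F [-0.3 -0.5 -2.5] gap 0.014 q [-0.35  0.49  1.48 -0.14  1.58  1.26]
t 15.9 p [ 0.5228 -0.112   0.153 ] rv [-3.066  0.025  0.681] F [-0.3 -0.5 -2.5] gap 0.014 q [-0.35  0.49  1.48 -0.14  1.58  1.26]
dpos units [ 0.02  0.02 -0.31] drot units [-0.01  0.05 -0.01]
```

View pics/c16.png

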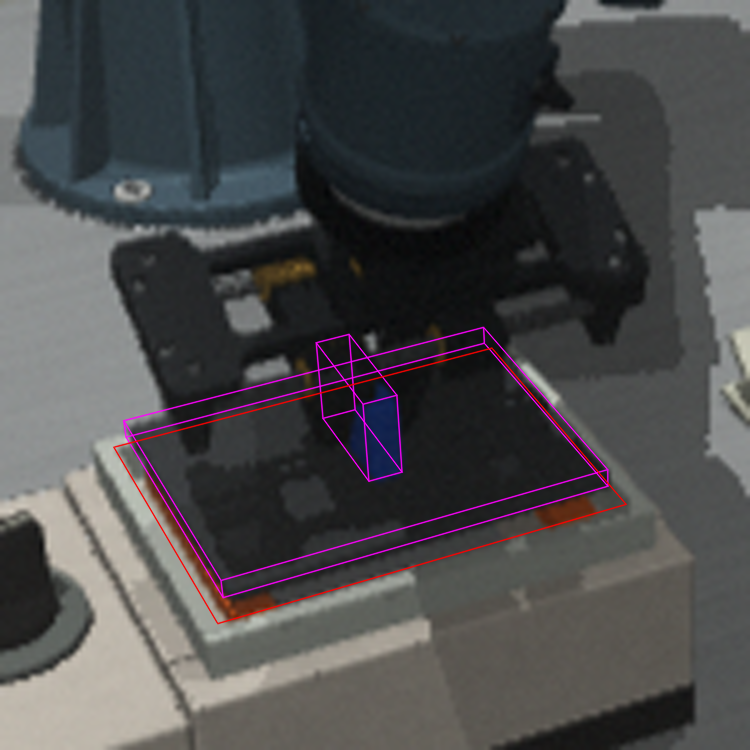

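Call:
servo_tool(
  commands=[
    [0,0,-0.15,0,0.05,0,0.0],
    [0,0,-0.15,0,0,0,0.0],
    [0,0,-0.1,0,0,0,0.0],
    [0,0,0,0,0,0,0.0],
  ],
)

```text
t: 16.28
position: [0.5233, -0.1122, 0.1431]
eef_rot: [3.065, -0.025, -0.686]
force: [0.0, -0.4, -0.5]
finger_gap: 0.0133
```

Call:
servo_tool(
  commands=[
    [0,0,-0.08,0,0,0,0.0],
    [0,0,0,0,0,0,0.0],
  ],
)

```text
t: 16.45
position: [0.5236, -0.112, 0.1419]
eef_rot: [3.065, -0.025, -0.686]
force: [-0.1, 1.0, 2.2]
finger_gap: 0.0137
```

Call:
servo_tool(
  commands=[
    [0,0,-0.08,0,0,0,0.0],
    [0,0,0,0,0,0,0.0],
  ],
)

```text
t: 16.62
position: [0.5239, -0.112, 0.1413]
eef_rot: [3.065, -0.026, -0.685]
force: [-1.0, 0.4, 1.4]
finger_gap: 0.0135
```

```bash
python3 - <<'E'
from tgt import *
s=st(); 
delta(melt_tcp(.108),RM*T3)
a=shot('scene')
it=[(lidseg(),lidpose_from_tcp(s,OFF3,T3),(255,0,255)),(meltseg()[:4],pose(*MC,MY),(255,0,0))]
draw(a,it,(165,140,315,250),5,'c17.png')
E
```

```text
t 16.62 p [ 0.5239 -0.112   0.1413] rv [ 3.065 -0.026 -0.685] F [-1.   0.4  1.4] gap 0.0135 q [-0.35  0.51  1.49 -0.15  1.56  1.27]
t 16.62 p [ 0.5239 -0.112   0.1413] rv [ 3.065 -0.026 -0.685] F [-1.   0.4  1.4] gap 0.0135 q [-0.35  0.51  1.49 -0.15  1.56  1.27]
dpos units [-0.02  0.02 -0.  ] drot units [ 0.01  0.02 -0.01]
```

View pics/c17.png

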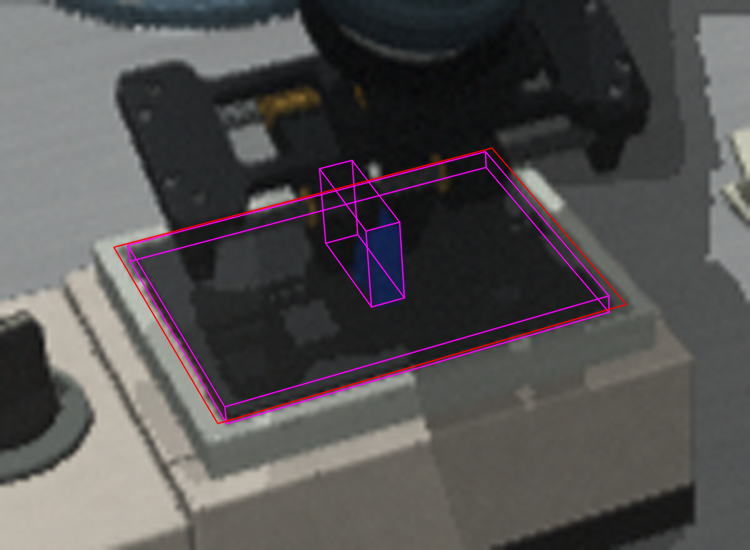

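Call:
servo_tool(
  commands=[
    [0,0,0,0,0,0,0.4],
    [0,0,0,0,0,0,0.4],
    [0,0,0,0,0,0,0.4],
    [0,0,0,0,0,0,0.4],
    [0,0,0,0,0,0,0.4],
  ],
)

```text
t: 17.08
position: [0.5242, -0.1124, 0.1409]
eef_rot: [3.065, -0.025, -0.683]
force: [0.5, 0.1, -0.1]
finger_gap: 0.0351
```

Call:
servo_tool(
  commands=[
    [0.2,0,0.45,0,0,0,0.4],
    [0.3,0,0.7,0,0,0,0.4],
    [0.3,0,0.7,0,0,0,0.4],
    [0.3,0,0.8,0,0,0,0.4],
    [0,0,0.8,0,0,0,0.4],
  ],
)

```text
t: 17.5
position: [0.5503, -0.1113, 0.2278]
eef_rot: [-3.061, 0.025, 0.697]
force: [0.1, -0.5, -0.2]
finger_gap: 0.0352
```

```bash
python3 - <<'E'
from tgt import *
s=st(); 
a=shot('scene');b=shot('top')
P=(np.array([*MC,.108])-RM.apply([.004,0,.06]),RM.as_matrix())
it=[(lidseg(),P,(255,0,255)),(meltseg()[:4],pose(*MC,MY),(255,0,0))]
draw(a,it,(165,140,315,250),4,'a6.png');draw(b,it,(250,195,360,305),4,'b6.png')
x=cv2.imread('pics/a6.png');y=cv2.imread('pics/b6.png');cv2.imwrite('pics/c18.png',cv2.resize(np.hstack([x,y]),(800,338)))
for n in ['lid_handle','seal_left','seal_right']:
  rs=[]
  for c in (a,b):
    r=ctrl.pinpoint(n,c)
    if r: uv=np.array(r[0]['position'])*[560,420];rs.append(ray(c,uv));print(n,uv,r[0]['confidence'])
  if len(rs)==2: print(tri(rs))
E
```

```text
t 17.5 p [ 0.5503 -0.1113  0.2278] rv [-3.061  0.025  0.697] F [ 0.1 -0.5 -0.2] gap 0.0352 q [-0.34  0.47  1.35 -0.14  1.74  1.25]
lid_handle [235.312 183.708] 0.62
```

View pics/c18.png

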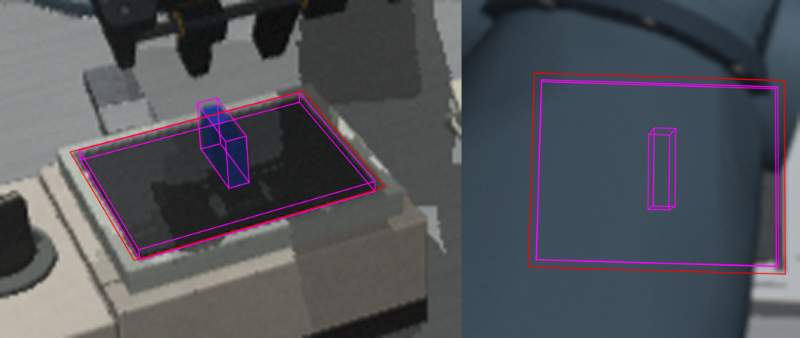

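```bash
python3 - <<'E'
from tgt import *
Rz=R.from_euler('z',MY,degrees=True)
for y in(.066,-.066): print(np.array([*MC,0])+Rz.apply([0,y,0]))
delta([.521,-.0455,.2],Rt(88.7,0))
E
```

```text
[ 0.52099736 -0.04551699  0.        ]
[ 0.51800264 -0.17748301  0.        ]
t 17.9 p [ 0.5485 -0.1111  0.225 ] rv [-3.059  0.025  0.702] F [-0.9  0.   0.1] gap 0.0352 q [-0.34  0.47  1.36 -0.14  1.74  1.26]
dpos units [-1.1   2.62 -1.  ] drot units [ 3.97 -4.13 17.59]
```

Call:
servo_tool(
  commands=[
    [0,0.4,0,0,-1,0,0.0],
    [0,0.5,0,0,-1,0,0.0],
    [0,0.5,0,0,-1,0,0.0],
    [0,0.5,0,0,-1,0,0.0],
    [0,0.4,0,0,-1,0,0.0],
  ],
  newtons=30,
)

```text
t: 18.32
position: [0.5475, -0.0532, 0.2164]
eef_rot: [-3.13, 0.028, 0.018]
force: [0.1, 1.3, 0.7]
finger_gap: 0.0044
```

Call:
servo_tool(
  commands=[
    [0,0,0,0,0,1,0.0],
    [0,0,0,0,0,1,0.0],
    [0,0,0,0,0,1,0.0],
    [0,0,0,0,0,1,0.0],
    [0,0,0,0,0,1,0.0],
  ],
)

```text
t: 18.73
position: [0.5409, -0.0491, 0.2123]
eef_rot: [-3.054, -0.678, 0.027]
force: [-0.3, -0.1, 0.7]
finger_gap: 0.0003
```

Call:
servo_tool(
  commands=[
    [0,0,0,0,0,1,0.0],
    [0,0,0,0,0,1,0.0],
    [0,0,0,0,0,1,0.0],
    [0,0,0,0,0,1,0.0],
    [0,0,0,0,0,1,0.0],
  ],
)

```text
t: 19.15
position: [0.5375, -0.0483, 0.2074]
eef_rot: [-2.819, -1.354, 0.044]
force: [0.3, 0.3, -0.5]
finger_gap: 0.0009
```

Call:
servo_tool(
  commands=[
    [0,0,0,0,0,1,0.0],
    [0,0,0,0,0,1,0.0],
    [0,0,0,0,0,1,0.0],
    [0,0,0,0,0,1,0.0],
    [0,0,0,0,0,1,0.0],
  ],
)

```text
t: 19.57
position: [0.5342, -0.0476, 0.2023]
eef_rot: [-2.438, -1.959, 0.058]
force: [0.1, 0.2, 0.3]
finger_gap: 0.0004
```

```bash
python3 - <<'E'
from tgt import *
delta([.521,-.0455,.16],Rt(88.7,0))
E
```

```text
t 19.57 p [ 0.5342 -0.0476  0.2023] rv [-2.438 -1.959  0.058] F [0.1 0.2 0.3] gap 0.0004 q [-0.3   0.18  1.73 -0.02  1.27 -0.07]
dpos units [-0.53  0.09 -1.69] drot units [ 0.18 -0.42  2.23]
```

Call:
servo_tool(
  commands=[
    [-0.2,0,-0.3,0.1,-0.15,0.8,0.0],
    [-0.2,0.05,-0.4,0.05,-0.15,0.8,0.0],
    [-0.15,0.05,-0.4,0,-0.1,0.7,0.0],
    [0,0,-0.4,0,0,0,0.0],
    [0,0,0,0,0,0,0.0],
  ],
)

```text
t: 19.98
position: [0.5174, -0.0444, 0.1598]
eef_rot: [-2.223, -2.215, 0.008]
force: [-0.9, 0.8, -0.2]
finger_gap: 0.0005
```

```bash
python3 - <<'E'
from tgt import *
delta([.521,-.0455,.138],Rt(88.7,0))
a=shot('scene')
P=(np.array([*MC,.108])-RM.apply([.004,0,.06]),RM.as_matrix())
draw(a,[(lidseg(),P,(255,0,255))],(165,80,315,240),4,'c19.png')
E
```

```text
t 19.98 p [ 0.5174 -0.0444  0.1598] rv [-2.223 -2.215  0.008] F [-0.9  0.8 -0.2] gap 0.0005 q [-0.31  0.17  1.83 -0.    1.15 -0.31]
dpos units [ 0.14 -0.05 -0.87] drot units [ 0.01 -0.07 -0.22]
```

View pics/c19.png

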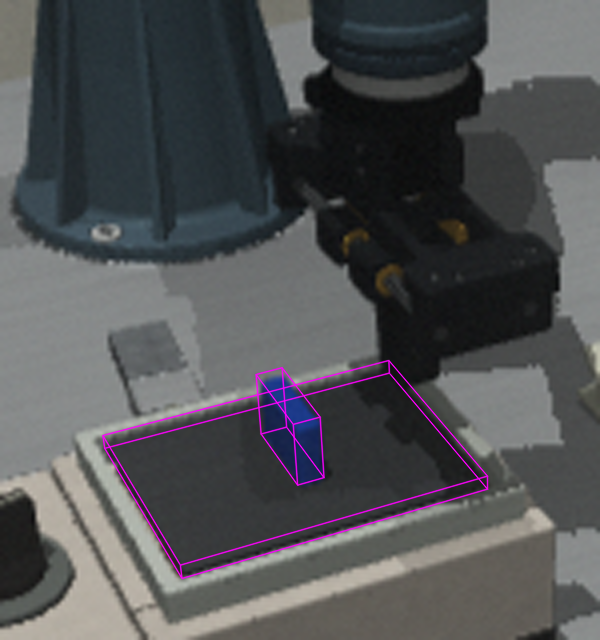

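Call:
servo_tool(
  commands=[
    [0.05,0,-0.35,0,0,-0.1,0.0],
    [0.05,0,-0.35,0,0,-0.1,0.0],
    [0,0,-0.1,0,0,0,0.0],
    [0,0,-0.1,0,0,0,0.0],
  ],
)

```text
t: 20.37
position: [0.5223, -0.045, 0.1371]
eef_rot: [-2.25, -2.19, 0.007]
force: [-0.5, 0.4, 0.1]
finger_gap: 0.0004
```

Call:
servo_tool(
  commands=[
    [0,0,-0.15,0,0,0,0.0],
    [0,0,-0.15,0,0,0,0.0],
  ],
)

```text
t: 20.53
position: [0.5227, -0.0449, 0.1297]
eef_rot: [-2.251, -2.189, 0.006]
force: [-5.4, 3.1, 9.3]
finger_gap: 0.0006
```

Call:
servo_tool(
  commands=[
    [0,0,-0.12,0,0,0,0.0],
    [0,0,-0.12,0,0,0,0.0],
  ],
)

```text
t: 20.7
position: [0.5229, -0.0447, 0.1272]
eef_rot: [-2.249, -2.189, 0.008]
force: [-19.8, 4.6, 46.9]
finger_gap: 0.0002
```

Call:
servo_tool(
  commands=[
    [0,0,0,0,0,0,0.0],
  ],
)

```text
t: 20.78
position: [0.5232, -0.0448, 0.1287]
eef_rot: [-2.25, -2.189, 0.008]
force: [-0.6, 0.4, 0.1]
finger_gap: 0.0009
```

Call:
servo_tool(
  commands=[
    [0,0,-0.06,0,0,0,0.0],
    [0,0,-0.06,0,0,0,0.0],
  ],
)

```text
t: 20.95
position: [0.5242, -0.045, 0.1276]
eef_rot: [-2.251, -2.191, 0.007]
force: [-8.5, 2.4, 16.4]
finger_gap: 0.0005
```

Call:
servo_tool(
  commands=[
    [0,0,-0.07,0,0,0,0.0],
    [0,0,-0.07,0,0,0,0.0],
    [0,0,-0.07,0,0,0,0.0],
    [0,0,-0.07,0,0,0,0.0],
  ],
)

```text
t: 21.28
position: [0.5243, -0.045, 0.1275]
eef_rot: [-2.25, -2.192, 0.01]
force: [-8.4, 1.6, 19.0]
finger_gap: 0.0007
```

Call:
servo_tool(
  commands=[
    [0,0,0.4,0,0,0,0.0],
    [0,0,0.8,0,0,0,0.0],
    [0,0,0.8,0,0,0,0.0],
    [0,0,0.4,0,0,0,0.0],
  ],
)

```text
t: 21.62
position: [0.5222, -0.0443, 0.1868]
eef_rot: [-2.246, -2.187, 0.014]
force: [-0.2, -0.4, 0.6]
finger_gap: 0.0004
```

```bash
python3 - <<'E'
from tgt import *
delta([.518,-.1775,.188],Rt(88.7,0))
a=shot('scene')
P=(np.array([*MC,.104])-RM.apply([.004,0,.06]),RM.as_matrix())
draw(a,[(lidseg(),P,(255,0,255)),(meltseg()[:4],pose(*MC,MY),(255,0,0))],(165,130,315,240),5,'c20.png')
E
```

```text
t 21.62 p [ 0.5222 -0.0443  0.1868] rv [-2.246 -2.187  0.014] F [-0.2 -0.4  0.6] gap 0.0004 q [-0.31  0.15  1.79 -0.01  1.21 -0.28]
dpos units [-0.17 -5.33  0.05] drot units [ 0.02 -0.12  0.04]
```

View pics/c20.png

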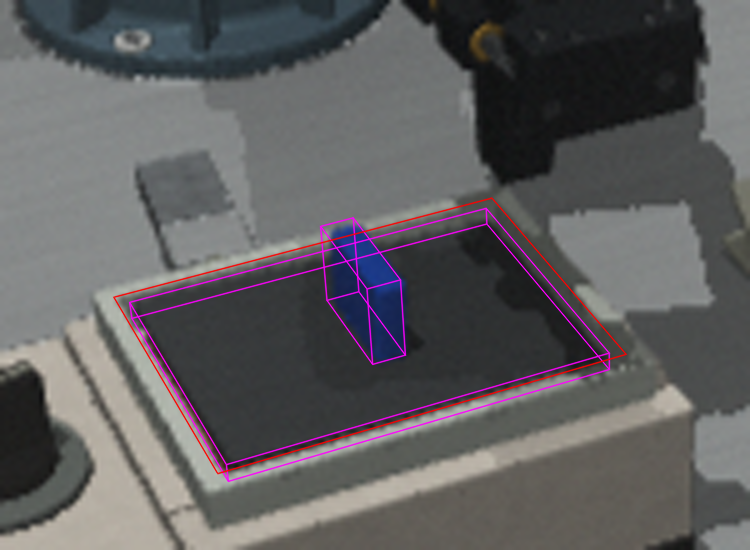

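Call:
servo_tool(
  commands=[
    [0,-0.9,0,0,0,0,0.0],
    [0,-0.9,0,0,0,0,0.0],
    [0,-0.9,0,0,0,0,0.0],
    [0,-0.9,0,0,0,0,0.0],
    [0,-0.9,0,0,0,0,0.0],
  ],
)

```text
t: 22.08
position: [0.5231, -0.1566, 0.1864]
eef_rot: [-2.24, -2.197, 0.009]
force: [-0.4, 0.3, -0.7]
finger_gap: 0.0003
```

Call:
servo_tool(
  commands=[
    [-0.1,-0.8,0,0,-0.1,0,0.0],
    [0,-0.1,0,0,0,0,0.0],
    [0,0,-0.5,0,0,0,0.0],
    [0,0,-0.5,0,0,0,0.0],
  ],
)

```text
t: 22.42
position: [0.5211, -0.1852, 0.1599]
eef_rot: [2.245, 2.188, 0.001]
force: [0.1, 0.1, 0.1]
finger_gap: 0.0006
```

```bash
python3 - <<'E'
from tgt import *
delta([.518,-.1775,.138],Rt(88.7,0))
a=shot('scene','s21.png')
E
```

```text
t 22.42 p [ 0.5211 -0.1852  0.1599] rv [2.245e+00 2.188e+00 1.000e-03] F [0.1 0.1 0.1] gap 0.0006 q [-0.56  0.24  1.75 -0.    1.15 -0.53]
dpos units [-0.12  0.31 -0.88] drot units [0.05 0.05 0.03]
```

View pics/s21.png

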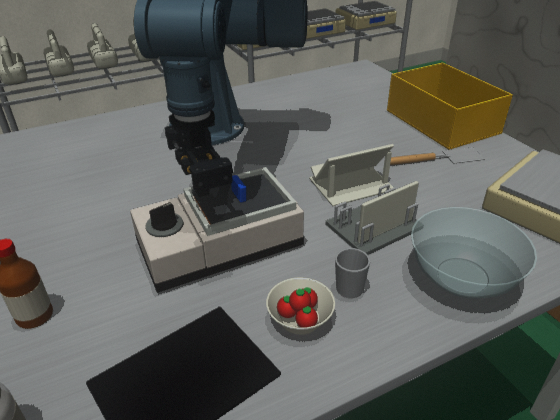

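Call:
servo_tool(
  commands=[
    [-0.1,0.3,-0.3,0,0,0,0.0],
    [0,0,-0.35,0,0,0,0.0],
    [0,0,-0.15,0,0,0,0.0],
    [0,0,-0.1,0,0,0,0.0],
  ],
)

```text
t: 22.8
position: [0.5166, -0.1741, 0.132]
eef_rot: [2.248, 2.194, -0.002]
force: [-3.5, -3.6, 7.0]
finger_gap: 0.0006
```

Call:
servo_tool(
  commands=[
    [0,0,-0.12,0,0,0,0.0],
    [0,0,-0.1,0,0,0,0.0],
    [0,0,-0.07,0,0,0,0.0],
  ],
)

```text
t: 23.05
position: [0.5167, -0.1745, 0.127]
eef_rot: [2.245, 2.196, -0.007]
force: [-8.8, 2.4, 19.9]
finger_gap: 0.0009
```

Call:
servo_tool(
  commands=[
    [0,0,-0.07,0,0,0,0.0],
    [0,0,-0.07,0,0,0,0.0],
    [0,0,-0.07,0,0,0,0.0],
    [0,0,-0.07,0,0,0,0.0],
  ],
)

```text
t: 23.38
position: [0.5167, -0.1745, 0.127]
eef_rot: [2.241, 2.199, -0.012]
force: [-6.6, 1.7, 13.9]
finger_gap: 0.0004
```

Call:
servo_tool(
  commands=[
    [0,0,0.4,0,0,0,0.0],
    [0,0,0.8,0,0,0,0.0],
    [0,0,0.8,0,0,0,0.3],
    [0,0,0.8,0,0,0,0.5],
    [0,0,0.8,0,0,0,0.5],
  ],
)

```text
t: 23.8
position: [0.5147, -0.1715, 0.2183]
eef_rot: [-2.237, -2.198, 0.013]
force: [0.3, 0.1, -1.1]
finger_gap: 0.0185
```

```bash
python3 - <<'E'
from tgt import *
import pickle
st()
a=shot('scene');b=shot('top')
P=(np.array([*MC,.100])-RM.apply([.004,0,.06]),RM.as_matrix())
draw(a,[(lidseg(),P,(255,0,255))],(125,130,315,250),4,'c22.png')
a0,b0=pickle.load(open('s0.pkl','rb'))
# dial axis estimates
r=ctrl.pinpoint('dial_grip',a); print(np.array(r[0]['position'])*[560,420],r[0]['confidence'])
Rz=R.from_euler('z',MY,degrees=True)
o,d=ray(a,np.array(r[0]['position'])*[560,420])
for z in (.11,.12,.125): print(z,atz(a,np.array(r[0]['position'])*[560,420],z), Rz.inv().apply(atz(a,np.array(r[0]['position'])*[560,420],z)-[*MC,0]))
D=np.array([*MC,0])+Rz.apply([0,-.155,0]); print('D',D)
for nm,s,c in (('A',a0,(130,190,200,250)),('B',b0,(350,220,420,280))):
    it=[(dialseg(np.radians(79)),(np.array([D[0],D[1],z]),Rz.as_matrix()),col) for z,col in ((.09,(255,0,0)),(.125,(0,255,0)))]
    draw(s,it,c,8,f'd{nm}.png')
x=cv2.imread('pics/dA.png');y=cv2.imread('pics/dB.png');cv2.imwrite('pics/c23.png',cv2.resize(np.hstack([x,y]),(800,343)))
E
```

```text
t 23.8 p [ 0.5147 -0.1715  0.2183] rv [-2.237 -2.198  0.013] F [ 0.3  0.1 -1.1] gap 0.0185 q [-0.54  0.15  1.72 -0.01  1.27 -0.52]
[160.608 208.404] 0.7
0.11 [ 0.48884594 -0.26163626  0.11      ] [-0.02723998 -0.15079308  0.11      ]
0.12 [ 0.50277525 -0.26406473  0.12      ] [-0.01325916 -0.1529049   0.12      ]
0.125 [ 0.5097399  -0.26527896  0.125     ] [-0.00626875 -0.15396081  0.125     ]
D [ 0.51598346 -0.2664601   0.        ]
```

View pics/c22.png

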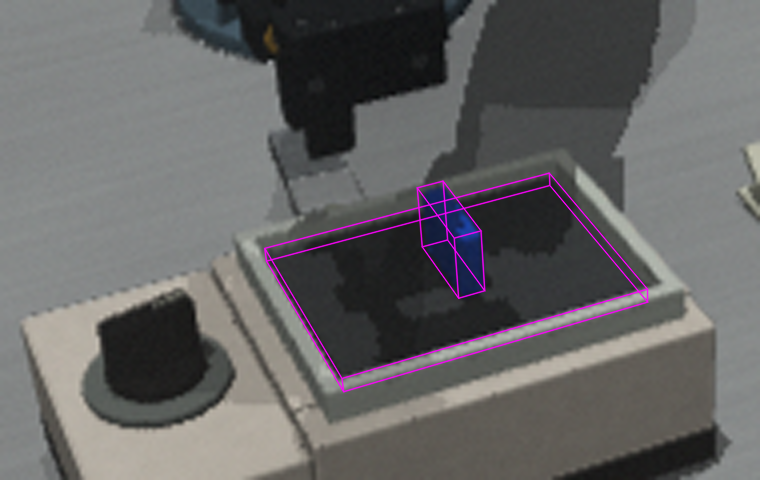

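View pics/c23.png

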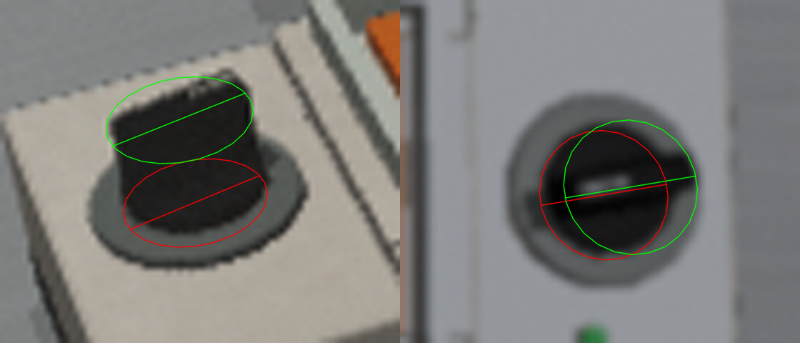

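```bash
python3 - <<'E'
from tgt import *
import pickle
a0,b0=pickle.load(open('s0.pkl','rb'))
Rz=R.from_euler('z',MY,degrees=True);D=np.array([.5165,-.2665,0])
for al in (65,70,75,80,85):
    v=np.array([np.cos(np.radians(al)),-np.sin(np.radians(al)),0])*.02
    for z in (.134,):
        for s in(a0,b0):
            p=proj(s,[D+[0,0,z]-Rz.apply(v),D+[0,0,z]+Rz.apply(v)]); e=p[1]-p[0]; print(al,z,'slope',round(e[1]/e[0],3),np.round(p.mean(0),1),end=' | ')
    print()
draw(a0,[],(140,195,185,235),12,'e1.png');draw(b0,[],(365,230,410,270),12,'e2.png')
x=cv2.imread('pics/e1.png');y=cv2.imread('pics/e2.png');cv2.imwrite('pics/c24.png',cv2.resize(np.hstack([x,y]),(800,356)))
delta([.5165,-.2665,.18],Rt(98,0))
E
```

```text
65 0.134 slope -0.594 [160.1 206.7] | 65 0.134 slope -0.445 [391.  251.5] | 
70 0.134 slope -0.515 [160.1 206.7] | 70 0.134 slope -0.34 [391.  251.5] | 
75 0.134 slope -0.446 [160.1 206.7] | 75 0.134 slope -0.242 [391.  251.5] | 
80 0.134 slope -0.383 [160.2 206.7] | 80 0.134 slope -0.149 [391.1 251.5] | 
85 0.134 slope -0.324 [160.2 206.7] | 85 0.134 slope -0.059 [391.1 251.5] | 
t 23.95 p [ 0.5159 -0.1723  0.2191] rv [-2.24  -2.201  0.012] F [-0.3  0.6 -0.3] gap 0.0303 q [-0.54  0.15  1.72 -0.01  1.27 -0.52]
dpos units [ 0.03 -3.77 -1.56] drot units [ 0.06 -0.06  1.8 ]
```

View pics/c24.png

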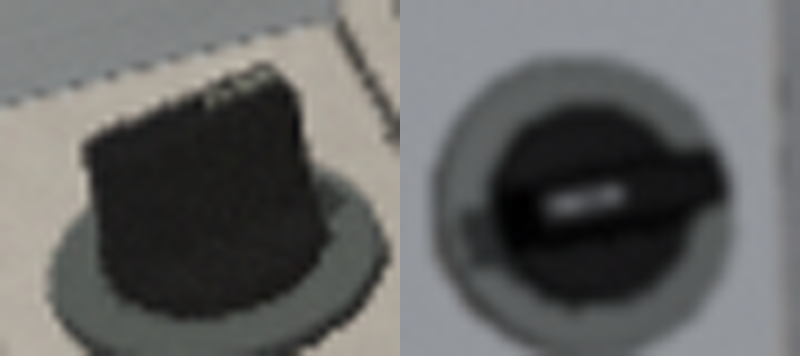

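Call:
servo_tool(
  commands=[
    [0,-0.75,0,0,0,0.5,0.5],
    [0,-0.75,-0.2,0,0,0.5,0.5],
    [0,-0.75,-0.3,0,0,0.5,0.5],
    [0,-0.75,-0.3,0,0,0.5,0.5],
    [0,-0.7,-0.3,0,0,0.4,0.5],
  ],
)

```text
t: 24.37
position: [0.5152, -0.2626, 0.1873]
eef_rot: [-1.978, -2.437, 0.01]
force: [0.1, -0.6, -0.3]
finger_gap: 0.0443
```

```bash
python3 - <<'E'
from tgt import *
delta([.5165,-.2665,.130],Rt(101.5,0))
E
```

```text
t 24.37 p [ 0.5152 -0.2626  0.1873] rv [-1.978 -2.437  0.01 ] F [ 0.1 -0.6 -0.3] gap 0.0443 q [-0.67  0.26  1.66 -0.01  1.22 -0.88]
dpos units [ 0.05 -0.16 -2.29] drot units [ 0.03 -0.07 -0.08]
```

Call:
servo_tool(
  commands=[
    [0.05,-0.1,-0.6,0,-0.05,0,0.5],
    [0,0,-0.6,0,0,0,0.5],
    [0,0,-0.5,0,0,0,0.5],
    [0,0,-0.4,0,0,0,0.5],
    [0,0,0,0,0,0,0.5],
  ],
)

```text
t: 24.78
position: [0.5123, -0.2665, 0.1235]
eef_rot: [-1.976, -2.429, 0.006]
force: [-1.4, -0.0, 0.9]
finger_gap: 0.044
```

```bash
python3 - <<'E'
from tgt import *
delta([.5165,-.2665,.130],Rt(101.5,0))
a=shot('scene');b=shot('top')
draw(a,[],(120,120,220,250),5,'e1.png');draw(b,[],(320,200,450,330),5,'e2.png')
x=cv2.imread('pics/e1.png');y=cv2.imread('pics/e2.png');cv2.imwrite('pics/c25.png',cv2.resize(np.hstack([x,y]),(800,452)))
E
```

```text
t 24.78 p [ 0.5123 -0.2665  0.1235] rv [-1.976 -2.429  0.006] F [-1.4 -0.   0.9] gap 0.044 q [-0.68  0.35  1.69 -0.    1.11 -0.89]
dpos units [0.17 0.   0.26] drot units [-0.04 -0.12 -0.05]
```

View pics/c25.png

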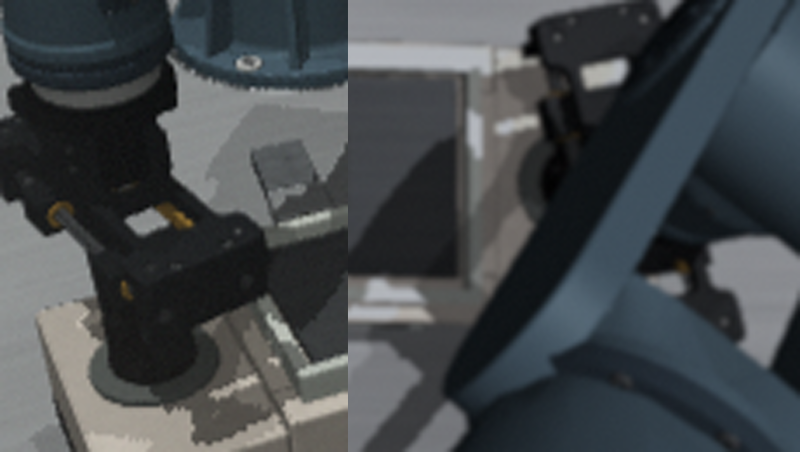

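Call:
servo_tool(
  commands=[
    [0.15,0,0.15,0,-0.1,0,0.5],
    [0,0,0,0,0,0,0.0],
    [0,0,0,0,0,0,0.0],
    [0,0,0,0,0,0,0.0],
    [0,0,0,0,0,0,0.0],
  ],
  newtons=40,
)

```text
t: 25.3
position: [0.5198, -0.2677, 0.1337]
eef_rot: [1.976, 2.434, 0.004]
force: [-0.5, -0.3, 0.7]
finger_gap: 0.0196
```

Call:
servo_tool(
  commands=[
    [0,0,0,0,0,0,0.0],
    [0,0,0,0,0,0,0.0],
    [0,0,0,0,0,0,0.0],
  ],
)

```text
t: 25.55
position: [0.5192, -0.268, 0.1341]
eef_rot: [1.976, 2.434, 0.002]
force: [0.4, -1.5, -1.3]
finger_gap: 0.0139
```

```bash
python3 - <<'E'
from tgt import *
delta([.5165,-.2665,.130],Rt(101.5,0)); print(ctrl.state()['moment'])
E
```

```text
t 25.55 p [ 0.5192 -0.268   0.1341] rv [1.976e+00 2.434e+00 2.000e-03] F [ 0.4 -1.5 -1.3] gap 0.0139 q [-0.68  0.33  1.69  0.    1.12 -0.89]
dpos units [-0.11  0.06 -0.16] drot units [ 0.04  0.07 -0.07]
[-0.02859211 -0.21636227 -0.02122585]
```

Call:
servo_tool(
  commands=[
    [0,0,0,0,0,0.8,0.0],
    [0,0,0,0,0,0.8,0.0],
    [0,0,0,0,0,0.8,0.0],
    [0,0,0,0,0,0.8,0.0],
    [0,0,0,0,0,0.8,0.0],
  ],
)

```text
t: 25.97
position: [0.5196, -0.2679, 0.1341]
eef_rot: [1.506, 2.749, 0.005]
force: [-0.9, 0.4, 0.3]
finger_gap: 0.0133
```

```bash
python3 - <<'E'
from tgt import *
delta([.5165,-.2675,.134],Rt(178.7,0)); print(ctrl.state()['moment'])
E
```

```text
t 25.97 p [ 0.5196 -0.2679  0.1341] rv [1.506 2.749 0.005] F [-0.9  0.4  0.3] gap 0.0133 q [-0.68  0.34  1.68  0.01  1.12 -1.25]
dpos units [-0.12  0.01 -0.  ] drot units [-0.04  0.08 11.22]
[ 0.00136258 -0.11838184 -0.04702818]
```

Call:
servo_tool(
  commands=[
    [0,0,0,0,0,0.9,0.0],
    [0,0,0,0,0,0.9,0.0],
    [0,0,0,0,0,0.9,0.0],
    [0,0,0,0,0,0.9,0.0],
    [0,0,0,0,0,0.9,0.0],
  ],
)

```text
t: 26.38
position: [0.52, -0.2675, 0.1341]
eef_rot: [0.912, 2.999, 0.009]
force: [0.0, -0.5, -1.2]
finger_gap: 0.0137
```

Call:
servo_tool(
  commands=[
    [0,0,0,0,0,0.9,0.0],
    [0,0,0,0,0,0.9,0.0],
    [0,0,0,0,0,0.9,0.0],
    [0,0,0,0,0,0.9,0.0],
    [0,0,0,0,0,0.9,0.0],
  ],
)

```text
t: 26.8
position: [0.5202, -0.267, 0.1341]
eef_rot: [0.278, 3.124, 0.013]
force: [-0.7, -0.0, -1.1]
finger_gap: 0.0138
```

```bash
python3 - <<'E'
from tgt import *
delta([.5165,-.2675,.134],Rt(178.7,0)); print(ctrl.state()['moment'])
a=shot('scene');b=shot('top')
draw(a,[],(120,120,220,250),5,'e1.png');draw(b,[],(320,200,450,330),5,'e2.png')
x=cv2.imread('pics/e1.png');y=cv2.imread('pics/e2.png');cv2.imwrite('pics/c26.png',cv2.resize(np.hstack([x,y]),(800,452)))
E
```

```text
t 26.8 p [ 0.5202 -0.267   0.1341] rv [0.278 3.124 0.013] F [-0.7 -0.  -1.1] gap 0.0138 q [-0.68  0.34  1.68  0.01  1.12 -2.08]
dpos units [-0.15 -0.02 -0.  ] drot units [-0.1   0.06  1.78]
[ 0.00028951 -0.08758573 -0.05340644]
```

View pics/c26.png

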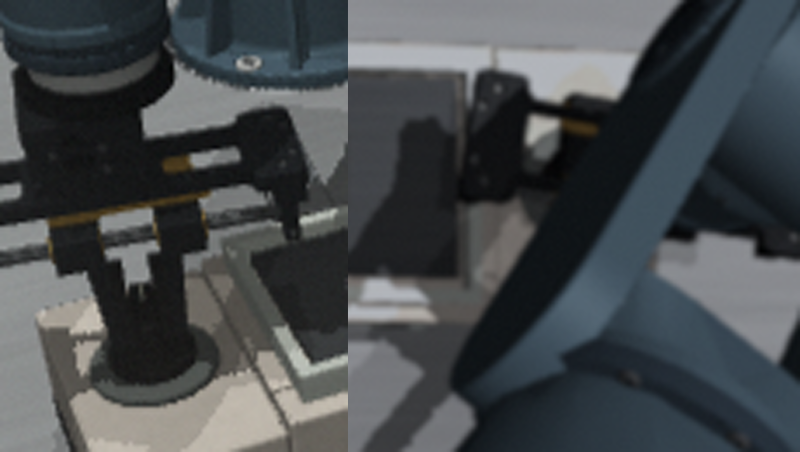

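Call:
servo_tool(
  commands=[
    [0,0,0,0,0,0.7,0.0],
    [0,0,0,0,0,0.7,0.0],
    [0,0,0,0,0,0.5,0.0],
    [0,0,0,0,0,0.4,0.0],
  ],
)

```text
t: 27.23
position: [0.5203, -0.2668, 0.1341]
eef_rot: [-0.023, 3.137, 0.015]
force: [-0.9, 0.0, -0.7]
finger_gap: 0.0136
```

```bash
python3 - <<'E'
from tgt import *
delta([.5165,-.2675,.134],Rt(178.7,0)); print(ctrl.state()['moment'])
E
```

```text
t 27.23 p [ 0.5203 -0.2668  0.1341] rv [-0.023  3.137  0.015] F [-0.9  0.  -0.7] gap 0.0136 q [-0.68  0.34  1.68  0.01  1.13 -2.27]
dpos units [-0.15 -0.03 -0.  ] drot units [-0.11  0.05 -0.43]
[-0.02467749 -0.02208208 -0.64663841]
```

Call:
servo_tool(
  commands=[
    [0,0,0,0,0,0.5,0.0],
    [0,0,0,0,0,0.5,0.0],
  ],
)

```text
t: 27.4
position: [0.5204, -0.2668, 0.1341]
eef_rot: [-0.151, 3.133, 0.016]
force: [0.1, -0.1, -1.1]
finger_gap: 0.0144
```

```bash
python3 - <<'E'
from tgt import *
delta([.5165,-.2675,.134],Rt(178.7,0)); print(ctrl.state()['moment'])
E
```

```text
t 27.4 p [ 0.5204 -0.2668  0.1341] rv [-0.151  3.133  0.016] F [ 0.1 -0.1 -1.1] gap 0.0144 q [-0.68  0.34  1.68  0.01  1.13 -2.35]
dpos units [-0.16 -0.03 -0.  ] drot units [-0.12  0.06 -1.36]
[-0.00537741 -0.22688522 -0.98907795]
```

Call:
servo_tool(
  commands=[
    [0,0,0,0,0,0,0.3],
    [0,0,0,0,0,0,0.5],
    [0,0,0,0,0,0,0.5],
    [0,0,0,0,0,0,0.5],
  ],
)

```text
t: 27.73
position: [0.5207, -0.267, 0.1344]
eef_rot: [-0.138, 3.133, 0.015]
force: [0.1, -0.2, -0.2]
finger_gap: 0.0393
```

Call:
servo_tool(
  commands=[
    [0,0,0.5,0,0,0,0.5],
    [0,0,0.9,0,0,0,0.5],
    [0,0,0.9,0,0,0,0.5],
    [-0.3,-0.3,0.9,0,0,0,0.5],
    [-0.5,-0.9,0.9,0,0,0,0.5],
  ],
)

```text
t: 28.15
position: [0.4985, -0.2914, 0.2374]
eef_rot: [0.138, -3.136, -0.03]
force: [1.1, 0.0, 0.4]
finger_gap: 0.0442
```

Call:
servo_tool(
  commands=[
    [-0.7,-0.9,0,0,0,0,0.5],
    [-0.7,-0.9,0,0,0,0,0.5],
    [-0.7,-0.9,0,0,0,0,0.5],
    [-0.7,-0.9,0,0,0,0,0.5],
    [-0.7,-0.9,0,0,0,0,0.5],
  ],
)

```text
t: 28.57
position: [0.4122, -0.4095, 0.2527]
eef_rot: [-0.143, 3.128, 0.005]
force: [0.4, 0.3, -0.4]
finger_gap: 0.0442
```

```bash
python3 - <<'E'
from tgt import *
st()
a=shot('scene');b=shot('top')
P=(np.array([*MC,.100])-RM.apply([.004,0,.06]),RM.as_matrix())
Rz=R.from_euler('z',MY,degrees=True).as_matrix();D=np.array([.5175,-.2668,.134])
it=[(lidseg(),P,(255,0,255)),(dialseg(0)[-1:],(D,Rz),(0,255,0))]
draw(a,it,(125,150,315,290),4,'e1.png');draw(b,it,(250,180,420,320),4,'e2.png')
x=cv2.imread('pics/e1.png');y=cv2.imread('pics/e2.png');cv2.imwrite('pics/c27.png',cv2.resize(np.hstack([x,y]),(800,311)))
draw(a,[],(140,195,185,235),12,'e1.png');draw(b,[],(365,230,410,270),12,'e2.png')
x=cv2.imread('pics/e1.png');y=cv2.imread('pics/e2.png');cv2.imwrite('pics/c28.png',cv2.resize(np.hstack([x,y]),(800,356)))
E
```

```text
t 28.57 p [ 0.4122 -0.4095  0.2527] rv [-0.143  3.128  0.005] F [ 0.4  0.3 -0.4] gap 0.0442 q [-0.99  0.2   1.6   0.01  1.34 -2.66]
```

View pics/c27.png

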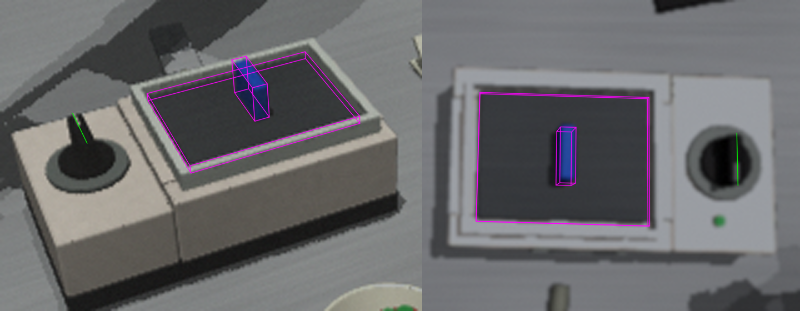

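View pics/c28.png

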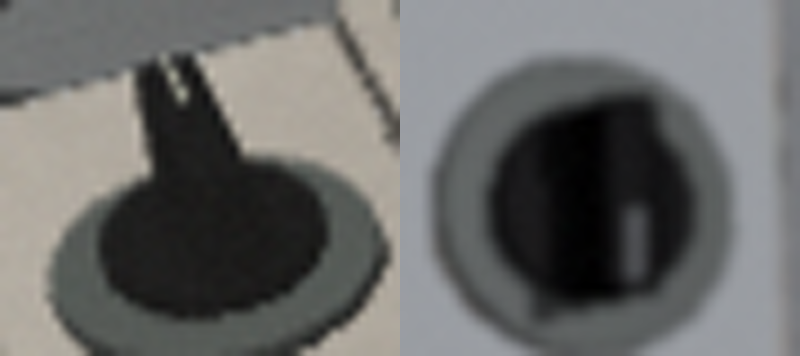

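```bash
python3 - <<'E'
from tgt import *
st(); print(ctrl.close_job())
E
```

```text
t 28.67 p [ 0.4106 -0.4118  0.2527] rv [-1.360e-01  3.129e+00  3.000e-03] F [0.5 0.1 0.2] gap 0.0442 q [-1.    0.2   1.6   0.01  1.34 -2.66]
the job is handed in; nothing more can be done
None
```

I carried out every step in the required order and handed the job in at 28.7 s of the 72 s allowed. No verdict was reported, so success rests on my own checks.

- **Stand and melter:** I took the lid from the rack by its handle, leaned it on the stand and let go. I then gripped the handle again, laid the lid in the guide frame and let go.
- **Presses:** I pressed the left end, then the right end, each until it stopped moving. The left end held about 16–19 N and the right about 14–20 N, each for roughly 0.3 s. The fingertip heights at the stops put the lid's top within about 0.5 mm of home at both ends.
- **Dial:** I turned it anticlockwise until the wrist moment rose to about 0.65–1.0 N m, and a slight further twist slipped on the bar. That means it is at its end stop.
- **Last pictures:** The lid matches the model drawn at home height and centred in the frame. The dial bar lies along the melter's x, which is off. The arm is clear of everything. I last saw the board, cup and bowl in a full picture before the right press, and none had visibly moved.

- **Force peak:** The first left press briefly reached about 47 N vertical at the wrist, close to the 50 N limit on lid–melter contact. I eased off at once and repeated the press more gently.
- **Not measured directly:** I never measured the seal bars themselves once the lid covered them. Their position is inferred from the fingertip heights and the lid's position in the pictures.

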